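Close the second layer of cartons on a small pallet

TASK

Complete the second layer of cartons on the small pallet in the packing stand, so that it interlocks with the banded layer below (the same pattern turned end for end): slide the carton waiting on the front deck, without lifting it, up against the one already on the stack and push both home against the far blue fence, and lay the loose carton from the desk crosswise on the right-hand end. Push the layer together sideways too, until the cartons are tight against one another and against the left blue fence, square and flush with the layer below; leave the other things on the desk alone.

Things in the scene. Friction and masses are not known exactly. Their poses are not given: they have to be found in the camera images.
- stand: Fixed packing stand; place and yaw vary. Origin on the desk under the centre of the pallet; x away from the robot at yaw 0, y left, z up. On the pallet: banded, immovable bottom layer, x -50..50, y -75..75, top z 65 mm: one carton along x at the left end (y 25..75), two along y, one behind the other, over the rest. All mm in this frame, also below.
- deck_front (a point): Point on the top of the aluminium L-shaped deck, z 65 mm, flush with the bottom layer, middle of its front part. Stand frame: front part x -145..-51, y -150..80; right-hand part x -51..51, y -150..-76. Cartons slide on it (friction about 0.3). Axes as the stand's.
- fence_far (a point): Middle of the inner face of the far blue fence, fixed; stand frame x 51, y -16..76, top z 98 mm; outer parts to x 67. It bounds the second layer's two left cartons on the far side. Axes as the stand's.
- fence_left (a point): Middle of the inner face of the left blue fence, fixed; stand frame y 76, x -15..51, top z 98 mm, with its front end flared out to x -50, y 92; outer parts to y 97. It bounds the second layer on the left. Axes as the stand's.
- layer_center (a point): Centre of the top of the bottom layer, z 65 mm. Second layer = bottom one turned end for end: two cartons along stand y, centred at about x 26, y 26 (A) and x -24, y 26 (B), one along x at the right end at x 0, y -49 (C); then they touch one another, A the far fence and A and B the line of the left one. Axes as the stand's.
- carton_far_center (a point): cardboard carton, 100 x 50 x 45 mm high, about 160 g, rigid, tape strip along the top. Point: its centre, 22.5 mm above its underside; x axis along the 100 mm side, y along the 50 mm side, z up. Carton A: already on the bottom layer, far left, lying along stand y, 6 to 12 mm short of the far fence and 4 to 14 mm of the left one; may be pushed.
- carton_deck_center (a point): cardboard carton, 100 x 50 x 45 mm high, about 160 g, rigid, tape strip along the top. Point: its centre, 22.5 mm above its underside; x axis along the 100 mm side, y along the 50 mm side, z up. Carton B: on the front part of the deck, lying along stand y within 0.2 rad, its centre at stand x -100 to -85. Its bottom is only tucked shut: it must not be lifted.
- carton_loose_center (a point): cardboard carton, 100 x 50 x 45 mm high, about 160 g, rigid, tape strip along the top. Point: its centre, 22.5 mm above its underside; x axis along the 100 mm side, y along the 50 mm side, z up. Carton C: taped, on the desk to the left of the stand, at any yaw; it may be gripped across its short (50 mm) side and lifted.
- stapler: bystander, to be left alone: small stapler with a blue arm, 30 x 120 x 30 mm; origin at the centre of its underside.
- mouse: bystander, to be left alone: grey office mouse, 119 x 60 x 36 mm; origin at the centre of its underside.
- vial_red: bystander, to be left alone: glass vial with a red cap, 28 mm across, 58 mm high; origin at the centre of its underside.
- bottle_red: bystander, to be left alone: small white bottle with a red cap, 48 mm across, 124 mm high; origin at the centre of its underside.

How it is judged:
At the end, for the whole second after the job is handed in: In the stand's frame (mm) A is centred within 6 of x 26, y 26, B within 6 of x -24, y 26, both lying along y, and C, lying along x, within 8 of x 0 and 6 of y -49; all square within 0.08 rad, flat on the bottom layer (centres 87.5 high within 4) and at rest (x of carton_far_center in the frame of stand between 0.02 and 0.032 m and y of carton_far_center in the frame of stand between 0.02 and 0.032 m and z of carton_far_center in the frame of stand between 0.0835 and 0.0915 m and angle between the x axis of each of carton_far_center, carton_deck_center and the y axis of stand, either way round below 0.08 rad and angle between each of carton_far_center, carton_deck_center, carton_loose_center's own z axis and vertical below 0.06 rad and linear speed of each of carton_far, carton_deck, carton_loose below 0.01 m/s and x of carton_deck_center in the frame of stand between -0.03 and -0.018 m and y of carton_deck_center in the frame of stand between 0.02 and 0.032 m and z of carton_deck_center in the frame of stand between 0.0835 and 0.0915 m and x of carton_loose_center in the frame of stand between -0.008 and 0.008 m and y of carton_loose_center in the frame of stand between -0.055 and -0.043 m and z of carton_loose_center in the frame of stand between 0.0835 and 0.0915 m and angle between the x axis of carton_loose_center and the x axis of stand, either way round below 0.08 rad); the robot touches nothing.
It fails at once if the deck carton is lifted (its centre more than 15 mm above where it slides) (height (world z) of carton_deck_center above 0.1025 m).
It fails at once if a bystander (stapler, mouse, vial or bottle) is moved more than 20 mm (distance of any of stapler, mouse, vial_red, bottle_red from where it was at the start of the episode above 0.02 m).
It also fails if it takes over 64 s, if anything falls off the work surface, if the arm or the gripper's body presses on something with over 40 N, if the wrist force passes 120 N, or if a joint passes its speed limit or range.

ROBOT

A 6-joint arm with a two-finger parallel gripper is mounted at the origin on a cart in front of the work surface, level with it; the furniture and walls round the work are solid. World frame = base frame: x ahead of the robot, y to its left, z up, the work surface at z = 0. Lengths are in m, angles in rad, forces in N, time in s.
With the tool pointing down it reaches from about 0.225 to 0.725 m from the base axis. Payload 3.1 kg.
Tool frame: the origin (TCP) lies midway between the tips of the shut fingers; the grasp point (between the pads) lies ctrl.grip_point_offset behind it (ctrl.grip_point_offset is the distance from the TCP to the grasp point, in m); z points along the fingers, y is the direction in which the jaws open and shut (so a half turn about z gives the same grasp; the last joint's range is limited). The gripper opens to 85 mm and grips with 20 to 120 N. Pads are 22 mm wide; open, the fingers measure 114 mm over their backs; the gripper's body (76 mm by 85 mm) begins 54 mm behind the grasp point. The pads swing forward as they close: fully open they stand 13 mm farther back than shut.
Start: joints at [0.981, 0.048, 0.099, 1.622, 0, 1.443], TCP at [0.234, 0.47, 0.231] pointing down, gripper open.
Joint ranges: [-2.91, 2.91], [-0.99, 1.94], [-1.21, 1.42], [-2.12, 2.29], [-1.49, 1.47], [-3.14, 3.14]. Speed limits (rad/s): [2.79, 2.79, 3.14, 3.14, 3.14, 3.14].

INTERFACE

Orientations are given as a rotation vector (axis times angle).
In Python, from rig import ctrl, vision, nets gives the robot as it stands.
- The arm moves only by the tool apply_moves, never from a script. Its argument "plan" is a list of rows, each an object of numbers: "tx", "ty", "tz": the shift along the tool's x, y, z in cm; "twist": the turn about the tool's z in degrees; "fingers": the closure in counts, from 0 (fully open) to 255 (shut). A call has exactly 8 rows; each row shifts and turns the pose as measured when the row begins, along the tool's axes as they then stand; what a row does not reach is not made up. A row lasts 1/12 s, in which the tool goes at most 41.7 mm and 7.16 degrees, less where a joint would pass 70% of its speed; a pose out of reach is approached as far as the arm can. A call with a gripper value outside its range is refused whole. The fingers move at their own pace and stop on an object; the grip force is fixed at half the most. Time passes only in rows, so rows that do not move let the fingers close, or fill a call up. It gives the time, the measured TCP pose, the force and the opening at its end, in the units of the state.
- ctrl.state(): the state, without advancing time (a new reading comes with each control period).
- vision.camera(name): name is "side" or "top"; returns a dict with "frame" (384x512x3 uint8, red, green, blue), "fx", "fy", "cx", "cy" (pixels), "xyz" and "orientation" of the camera in the world. Camera axes: x right, y up, looking along -z (the intrinsics and any distortion apply to the point x, -y, -z); pixel columns grow to the right and rows downward; lengths in m; the calibration is good to about 2 mm. A picture is of the moment at which its call begins. There is no depth.
- ctrl.hand_in(): hands the job in, once; it reports no verdict.
Trained networks look in a picture, given as the dict that the camera call returned (one of the last four; its "shot" number tells which), for a name from the list of things; names that differ only in an ending like _2 or _b are one class to them, and where a whole thing is asked for, a point or a joint stands for the part that bears it (a point fixed in the world has none). Each returns a list of dicts, best first, with "conf" (0 to 1); they miss things now and then, are a little off and sometimes report something else, mostly with a low value. They report only what shows in the picture. A call takes as long as a camera call.
- nets.spot_in(thing, picture): "at" ([x, y, z] in m, in world coordinates, good to about 4 mm: the middle of the surface that is visible of it).
- nets.silhouettes(thing, picture): "region" (384x512 bool, what is visible of it).
The state is a dict: "t": time; "joint_positions": joint angles; "qd": joint speeds; "joint_torque": joint torques, N m; "tcp_pos": TCP position; "tcp_rot": TCP orientation; "wrist_force": force on the tool from outside, world axes, zero at the start; "ft_torque": the same for the moment, N m; "width": opening from 0.0 (shut) to 1.0 (fully open).
Only numpy, scipy, OpenCV 4.12 (cv2) and the standard library are available. Lean on these libraries where they do the work, as an engineer would, in place of code of your own. Each camera call takes 0.05 s, during which the arm holds its last target.

## Working session

There is one attempt and no reset: what is moved stays moved. The work goes in short steps, Python scripts to look and compute and a tool call to move; the robot and the scene stay as the last step left them, time stands still between calls to the robot, and variables do not carry over. Pictures are saved under pics/ and viewed, and the job is handed in when it is done.

Besides the shell and the picture viewer there is one more tool, called after "Call:" as a command line: name --argument value ..., lists and objects as JSON in quotes. apply_moves: Moves the arm, as the interface text tells. Its arguments: {"type":"object","properties":{"plan":{"type":"array","items":{"type":"object","properties":{"tx":{"type":"number"},"ty":{"type":"number"},"tz":{"type":"number"},"twist":{"type":"number"},"fingers":{"type":"number"}}}}},"required":["plan"]}

```bash
ls; mkdir -p pics; python3 - <<'E'
from rig import ctrl, vision, nets
import cv2
s=ctrl.state(); print(s); print(ctrl.grip_point_offset)
for n in ("top","side"):
    p=vision.camera(n); print(n,{k:v for k,v in p.items() if k!="frame"})
    cv2.imwrite(f"pics/{n}0.png",p["frame"][:,:,::-1])
    for t in ["stand","deck_front","fence_far","fence_left","layer_center","carton_far_center","carton_deck_center","carton_loose_center","stapler","mouse","vial_red","bottle_red"]:
        try: print(t,[(round(d["conf"],2),[round(float(x),4) for x in d["at"]]) for d in nets.spot_in(t,p)])
        except Exception as e: print(t,e)
E
```

```text
pics
{'t': 0.0, 'joint_positions': array([ 9.81198389e-01,  4.87654693e-02,  9.75973095e-02,  1.62198678e+00,
       -1.61650086e-06,  1.44300634e+00]), 'qd': array([ 9.71419896e-05, -4.71691513e-05, -1.69706928e-04,  1.15111000e-03,
       -1.00966286e-03, -1.62535358e-03]), 'joint_torque': array([-9.11473376e-05, -3.38784456e+01,  3.20014966e+01,  2.01962184e-02,
       -3.99890280e-05, -7.03752661e-06]), 'tcp_pos': array([0.23359125, 0.46949564, 0.23010923]), 'tcp_rot': array([-0.71878777, -3.05740809,  0.00346909]), 'wrist_force': array([ 0.02804837, -0.59875579,  0.09784883]), 'ft_torque': array([-0.01062828, -0.02523099,  0.07217772]), 'width': 1.0043737944442435}
0.0187
top {'fx': 496.3921367779284, 'fy': 496.3921367779284, 'cx': 243.0147351783743, 'cy': 192.6541366571966, 'xyz': array([0.05338914, 0.29302005, 1.76487513]), 'orientation': array([ 0.19222758, -0.33281753, -2.04992711]), 'shot': 1}
stand [(0.98, [0.5077, -0.2254, 0.0676]), (0.63, [0.6792, -0.4136, 0.0589])]
deck_front [(0.76, [0.5056, -0.224, 0.0663])]
fence_far [(0.6, [0.5058, -0.2263, 0.0654])]
fence_left [(0.
[... 694 characters left out ...]
xyz': array([-0.37777258, -0.50480157,  0.64329141]), 'orientation': array([ 0.98415239, -0.57712974, -0.96589021]), 'shot': 2}
stand [(0.57, [0.4473, -0.1217, 0.0574])]
deck_front [(0.72, [0.4459, -0.1266, 0.0548])]
fence_far [(0.79, [0.4442, -0.1211, 0.0614])]
fence_left [(0.72, [0.4486, -0.1216, 0.0631])]
layer_center [(0.96, [0.4461, -0.1212, 0.0574])]
carton_far_center [(0.77, [0.5678, -0.1362, 0.1006])]
carton_deck_center [(0.74, [0.4492, -0.1215, 0.0607])]
carton_loose_center [(0.78, [0.5156, 0.2296, 0.0384]), (0.62, [0.446, -0.1192, 0.0582])]
stapler [(0.78, [0.4184, 0.0216, 0.0245]), (0.69, [0.5657, -0.1377, 0.1037])]
mouse [(0.7, [0.5526, 0.0278, 0.0214])]
vial_red []
bottle_red []
```

View pics/top0.png

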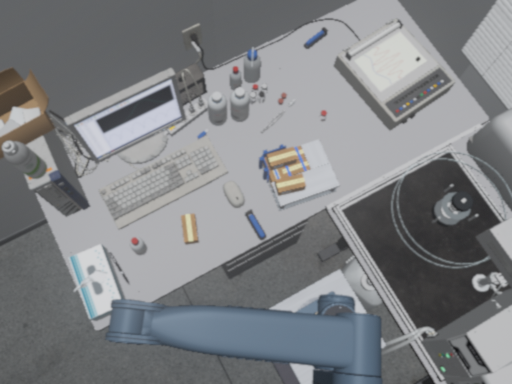

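View pics/side0.png

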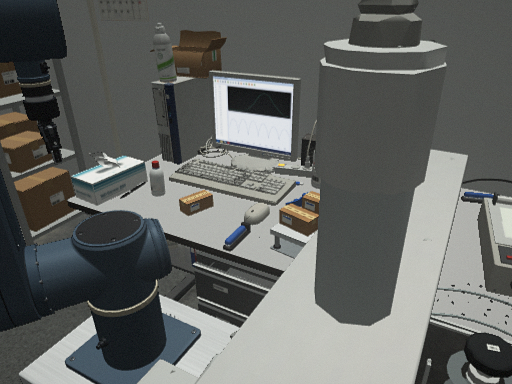

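The top view shows the stand at about (300,175), with carton B at (290,186), A at (288,157) and the loose carton C at (190,228). The stapler is at (256,224) and the mouse at (233,193). I'll zoom in and fit.

```bash
cat > h.py <<'E'
import numpy as np, cv2
from scipy.spatial.transform import Rotation as R
def proj(p,P):
    P=np.atleast_2d(P); M=R.from_rotvec(p["orientation"]).as_matrix()
    c=(P-p["xyz"])@M
    return np.c_[p["cx"]+p["fx"]*c[:,0]/-c[:,2], p["cy"]+p["fy"]*(-c[:,1])/-c[:,2]]
def unproj(p,uv,z):
    uv=np.atleast_2d(uv).astype(float); M=R.from_rotvec(p["orientation"]).as_matrix()
    d=np.c_[(uv[:,0]-p["cx"])/p["fx"],-(uv[:,1]-p["cy"])/p["fy"],-np.ones(len(uv))]@M.T
    t=(z-p["xyz"][2])/d[:,2]
    return p["xyz"]+d*t[:,None]
def crop(p,x0,y0,x1,y1,s,fn):
    im=p["frame"][y0:y1,x0:x1,::-1]
    im=cv2.resize(im,None,fx=s,fy=s,interpolation=cv2.INTER_CUBIC); cv2.imwrite(fn,im)
E
python3 - <<'E'
from rig import ctrl, vision, nets
from h import *
import pickle
p=vision.camera("top"); q=vision.camera("side")
pickle.dump((p,q),open("first.pkl","wb"))
crop(p,245,125,355,210,7,"pics/c1.png")
crop(p,170,200,210,255,9,"pics/c2.png")
crop(q,230,170,330,260,7,"pics/c3.png")
for n,pp in (("top",p),("side",q)):
  for t in ["carton_far_center","carton_deck_center","carton_loose_center"]:
    for d in nets.silhouettes(t,pp):
        m=d["region"]; c=np.argwhere(m); 
        pts=c[:,::-1].astype(np.float32); r=cv2.minAreaRect(pts)
        print(n,t,round(d["conf"],2),m.sum(),c.mean(0)[::-1].round(1),[np.round(x,1) for x in r])
E
```

```text
top carton_far_center 0.91 503 [282.2 158. ] [array([282.3, 158. ]), array([17.3, 29.7]), np.float64(73.1)]
top carton_deck_center 0.81 474 [289.6 184.1] [array([290.1, 183.8]), array([16.9, 29.9]), np.float64(75.1)]
top carton_loose_center 0.93 474 [189.9 228.4] [array([189.7, 228.6]), array([31.1, 16.1]), np.float64(82.2)]
top carton_loose_center 0.19 250 [255.3 224.6] [array([255.2, 224.4]), array([31.4,  8.5]), np.float64(59.9)]
side carton_far_center 0.54 327 [311.  201.9] [array([310.5, 202. ]), array([22., 17.]), np.float64(90.0)]
side carton_deck_center 0.72 426 [236.9 236.6] [array([236.8, 236.8]), array([13.4, 35.4]), np.float64(45.0)]
side carton_deck_center 0.66 863 [298.7 219.2] [array([298.6, 219.3]), array([40.7, 23.9]), np.float64(23.2)]
side carton_loose_center 0.7 589 [195.8 202.4] [array([196. , 202.5]), array([18.7, 34.5]), np.float64(71.6)]
```

```bash
ls pics
```

```text
c1.png
c2.png
c3.png
side0.png
top0.png
```

View pics/c1.png

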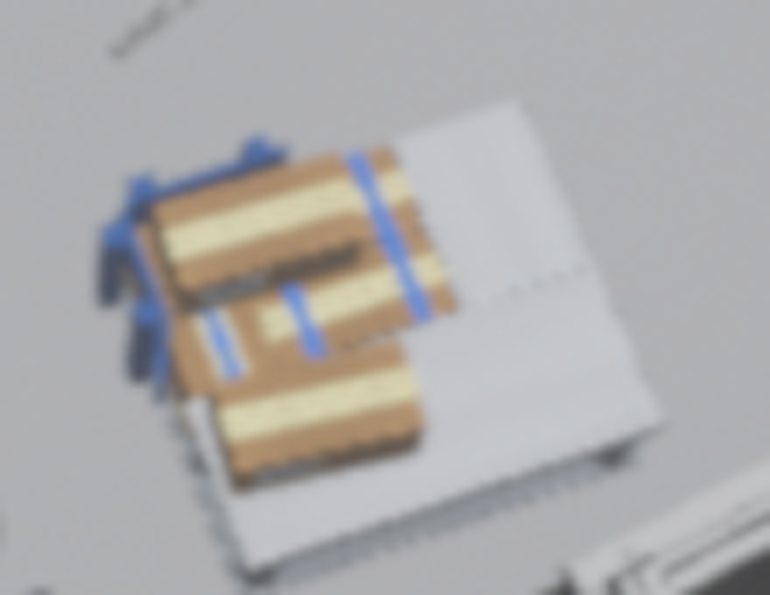

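View pics/c2.png

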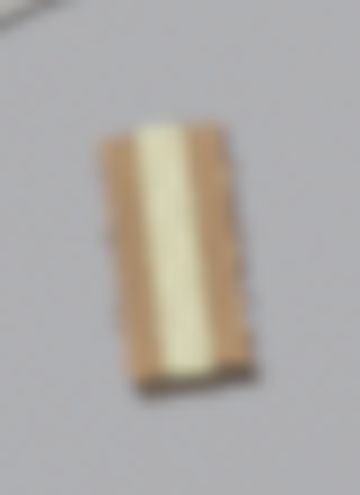

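View pics/c3.png

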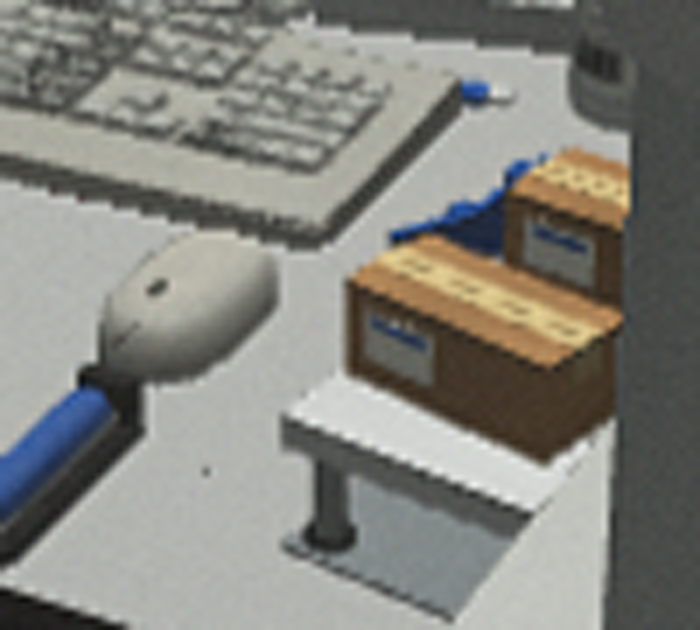

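```bash
cat >> h.py <<'E'
from scipy.optimize import least_squares
from scipy.ndimage import map_coordinates
def place(pose,pts):
    x,y,a=pose; pts=np.array(pts,float); c,s=np.cos(a),np.sin(a)
    return np.c_[x+c*pts[:,0]-s*pts[:,1], y+s*pts[:,0]+c*pts[:,1], pts[:,2]]
def fit_edges(p,edges,pose,rng=4,iters=6,off=0.0,verbose=False,chan=None):
    """edges: list of (P0,P1) in local frame (m). returns pose, rms px"""
    img=cv2.GaussianBlur(p["frame"].astype(np.float32),(0,0),0.7)
    pose=np.array(pose,float)
    for it in range(iters):
        L=[];D=[];N=[]
        w=rng if it<2 else max(2,rng/2)
        for e,(a,b) in enumerate(edges):
            t=np.linspace(.08,.92,25)[:,None]
            l=np.array(a)*(1-t)+np.array(b)*t
            uv=proj(p,place(pose,l)); tg=uv[-1]-uv[0]; tg/=np.linalg.norm(tg); n=np.array([-tg[1],tg[0]])
            s=np.arange(-w-1,w+1.01,.25)
            q=uv[:,None,:]+s[None,:,None]*n-off
            pr=np.stack([map_coordinates(img[:,:,k],[q[...,1],q[...,0]],order=1) for k in range(3)],-1)
            g=np.linalg.norm(pr[:,4:]-pr[:,:-4],axis=-1); sm=s[2:-2]
            g=cv2.GaussianBlur(g.astype(np.float32),(1,5),0) if False else g
            j=g.argmax(1); ok=(j>0)&(j<g.shape[1]-1)&(g.max(1)>12)
            for i in np.where(ok)[0]:
                y0,y1,y2=g[i,j[i]-1:j[i]+2]; dd=(y0-y2)/(2*(y0-2*y1+y2)-1e-9)*.25
                L.append((e,l[i])); D.append(uv[i]+n*(sm[j[i]]+dd)); N.append(n)
        LL=np.array([x[1] for x in L]); D=np.array(D); N=np.array(N); E=np.array([x[0] for x in L])
        f=lambda v:((proj(p,place(v,LL))-D)*N).sum(1)
        r=least_squares(f,pose,loss="soft_l1",f_scale=.4,x_scale=[.01,.01,.05]); pose=r.x
    if verbose:
        for e in range(len(edges)):
            k=E==e
            if k.any(): print("  edge",e,k.sum(),"med %.2f mad %.2f"%(np.median(f(pose)[k]),np.median(abs(f(pose)[k]))))
    return pose
def rect(x0,x1,y0,y1,z):
    c=[(x0,y0,z),(x1,y0,z),(x1,y1,z),(x0,y1,z)]
    return [(c[i],c[(i+1)%4]) for i in range(4)]
def local(S,P):
    a=S[2]; d=np.array(P[:2])-S[:2]; return np.array([np.cos(a)*d[0]+np.sin(a)*d[1],-np.sin(a)*d[0]+np.cos(a)*d[1]])
E
cat > m1.py <<'E'
from h import *
import pickle
p,q=pickle.load(open("first.pkl","rb"))
uv=np.array([(250,570),(660,415),(520,103)])/7+np.array([245,125])-.43
W=unproj(p,uv,.065)[:,:2]; print(W)
# stand: y axis from front-right to front-left
yv=W[0]-W[1]; print("len",np.linalg.norm(yv),np.linalg.norm(W[2]-W[1]))
a=np.arctan2(yv[1],yv[0])-np.pi/2
c,s=np.cos(a),np.sin(a); O=W[1]-np.array([c*-.145-s*-.15,s*-.145+c*-.15])
S=np.array([*O,a]); print("S0",S)
z=.065
ed=[((-.145,.08,z),(-.145,-.15,z)),((-.145,-.15,z),(.051,-.15,z)),((.051,-.15,z),(.051,-.085,z)),((-.145,.08,z),(-.06,.08,z))]
S=fit_edges(p,ed,S,verbose=True); print("S",S)
def carton(uvc,ang,zt):
    w=unproj(p,uvc,zt)[0]; P=fit_edges(p,rect(-.05,.05,-.025,.025,zt),[w[0],w[1],ang],verbose=True,rng=3); return P
for n,c0,ang,zt in (("A",(282,157.5),S[2]+np.pi/2,.11),("B",(290.5,183),S[2]+np.pi/2,.11)):
    P=carton(c0,ang,zt); print(n,P,"local",local(S,P)*1000,P[2]-ang)
uvl=np.array([(215,130),(165,128),(175,375)])
l=unproj(p,np.array([(160,125),(190,375)])/9+np.array([170,200])-.44,.045); d=l[1]-l[0]
P=carton((l[0,:2]+l[1,:2])*0+np.array([175/9+170-.4,250/9+200-.4]),np.arctan2(d[1],d[0]),.045); print("C",P)
pickle.dump(S,open("S.pkl","wb"))
E
python3 m1.py
```

```text
[[ 0.4362563  -0.07538899]
 [ 0.40711222 -0.30419128]
 [ 0.59291959 -0.33263853]]
len 0.23065095951232925 0.18797240337204227
S0 [ 0.56990341 -0.17371512 -0.12669441]
  edge 0 25 med -0.01 mad 0.17
  edge 1 9 med 0.46 mad 0.46
  edge 2 4 med -0.06 mad 0.06
  edge 3 25 med -1.28 mad 1.28
S [ 0.56888652 -0.17926506 -0.15966561]
  edge 0 25 med -0.10 mad 0.16
  edge 1 18 med -0.65 mad 0.65
  edge 2 25 med -0.25 mad 0.42
  edge 3 25 med -0.34 mad 0.34
A [ 0.57047573 -0.16400595  1.36151854] local [-0.85702766 15.31768831] -0.049612177889289066
  edge 0 25 med 0.50 mad 0.50
  edge 1 25 med -0.21 mad 0.80
  edge 2 25 med 0.52 mad 0.52
  edge 3 20 med -0.22 mad 0.56
B [ 0.47284082 -0.13358663  1.27359843] local [-102.08637624   29.82730105] -0.1375322932555807
  edge 0 25 med -0.15 mad 0.22
  edge 1 25 med -2.08 mad 2.08
  edge 2 25 med -0.20 mad 0.24
  edge 3 24 med -0.17 mad 0.20
C [0.52732879 0.24520027 2.78181653]
```

```bash
cat >> h.py <<'E'
def overlay(p,box,s,fn,polys,contrast=1.0):
    x0,y0,x1,y1=box
    im=p["frame"][y0:y1,x0:x1,::-1].astype(np.float32)
    if contrast!=1: im=np.clip((im-160)*contrast+128,0,255)
    im=cv2.resize(im.astype(np.uint8),None,fx=s,fy=s,interpolation=cv2.INTER_CUBIC)
    for col,P in polys:
        uv=(proj(p,P)-[x0,y0]+.5)*s-.5
        cv2.polylines(im,[np.round(uv*8).astype(int)],False,col,1,cv2.LINE_AA,3)
    cv2.imwrite(fn,im)
def boxp(pose,zt,hx=.05,hy=.025):
    return place(pose,[(-hx,-hy,zt),(hx,-hy,zt),(hx,hy,zt),(-hx,hy,zt),(-hx,-hy,zt)])
def standpolys(S,z=.065):
    P=lambda L:place(S,[(x/1000,y/1000,zz/1000) for x,y,zz in L])
    return [((0,0,255),P([(-51,80,65),(-145,80,65),(-145,-150,65),(51,-150,65),(51,-76,65)])),
     ((0,255,0),P([(-50,-75,65),(50,-75,65),(50,75,65),(-50,75,65),(-50,-75,65)])),
     ((255,0,255),P([(51,-16,98),(51,76,98),(-15,76,98),(-50,92,98)]))]
E
python3 - <<'E'
from h import *
import pickle
p,q=pickle.load(open("first.pkl","rb"))
S=np.array([.5727,-.174,-.14])
overlay(p,(245,125,355,210),7,"pics/e1.png",standpolys(S))
overlay(p,(245,125,355,210),7,"pics/e0.png",[],3)
E
```

```text
(no output)
```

View pics/e1.png

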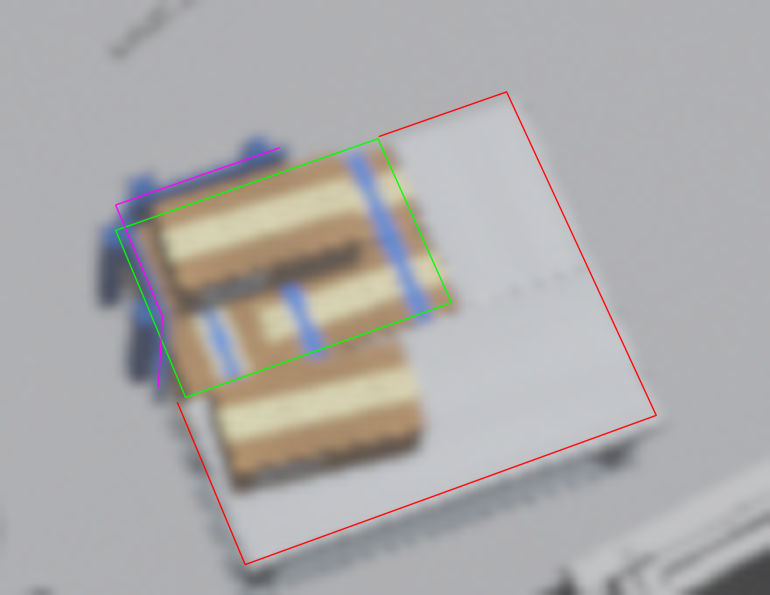

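View pics/e0.png

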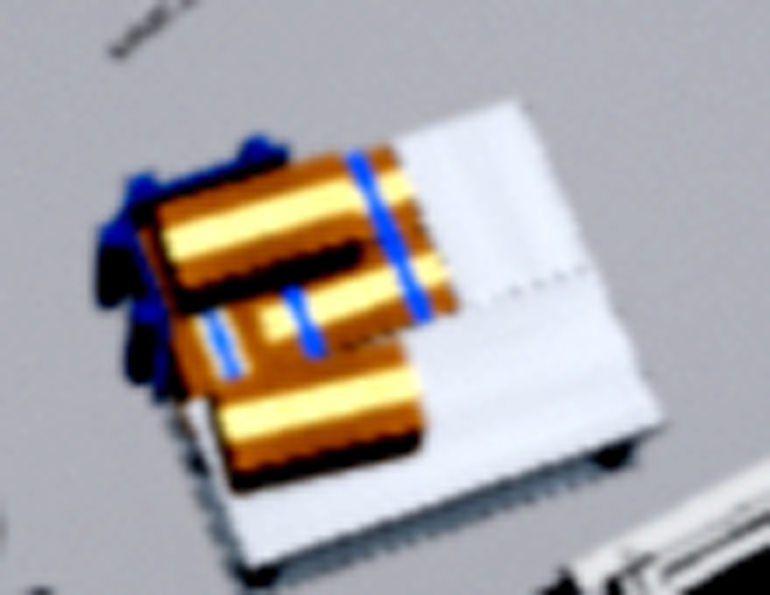

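```bash
cat > m2.py <<'E'
from h import *
import pickle
p,q=pickle.load(open("first.pkl","rb"))
pe=dict(p); pe["frame"]=np.clip((p["frame"].astype(float)-160)*3+128,0,255)
z=.065
ed=[((-.145,.08,z),(-.145,-.15,z)),((-.145,-.15,z),(.051,-.15,z)),((.051,-.15,z),(.051,-.085,z)),((-.145,.08,z),(-.11,.08,z)),((-.05,-.075,z),(.05,-.075,z)),((-.05,-.075,z),(-.05,-.035,z))]
for rng in (2,3):
  S=fit_edges(pe,ed,[.570,-.176,-.14],verbose=True,rng=rng); print("S",S)
pickle.dump(S,open("S.pkl","wb"))
overlay(p,(245,125,355,210),7,"pics/e2.png",standpolys(S))
E
python3 m2.py
```

```text
edge 0 25 med 0.16 mad 0.22
  edge 1 25 med 0.07 mad 0.17
  edge 2 25 med -0.03 mad 0.15
  edge 3 25 med -0.03 mad 0.14
  edge 4 22 med -0.02 mad 0.17
  edge 5 25 med 0.28 mad 0.28
S [ 0.56847773 -0.177484   -0.15604021]
  edge 0 25 med 0.16 mad 0.22
  edge 1 25 med 0.07 mad 0.17
  edge 2 25 med -0.03 mad 0.15
  edge 3 25 med -0.03 mad 0.14
  edge 4 22 med -0.02 mad 0.17
  edge 5 25 med 0.28 mad 0.28
S [ 0.56847687 -0.17748357 -0.15603507]
```

View pics/e2.png

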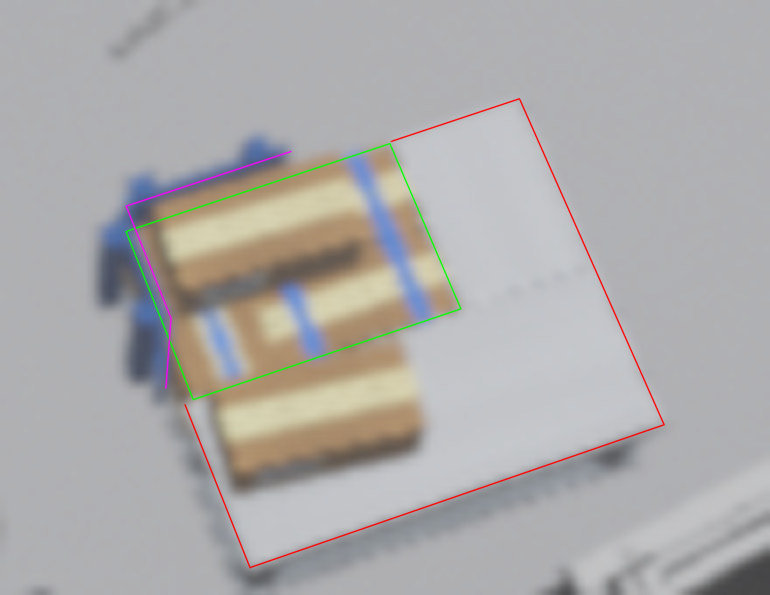

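```bash
cat > m3.py <<'E'
from h import *
import pickle
p,q=pickle.load(open("first.pkl","rb")); S=pickle.load(open("S.pkl","rb"))
def quad(uv7,s,x0,y0,zt):
    uv=(np.array(uv7)+.5)/s-.5+[x0,y0]; w=unproj(p,uv,zt)[:,:2]; return w
out={}
for n,c,s,x0,y0,zt,a0 in (("A",[(155,205),(340,152),(365,240),(180,295)],7,245,125,.11,None),
   ("B",[(212,395),(405,345),(420,432),(237,475)],7,245,125,.11,None),
   ("C",[(222,125),(252,362),(128,378),(103,140)],9,170,200,.045,None)):
    w=quad(c,s,x0,y0,zt); m=w.mean(0)
    d=(w[1]-w[0])+(w[2]-w[3]); a=np.arctan2(d[1],d[0])
    print(n,"quad",m,a,"len",np.linalg.norm(w[1]-w[0]),np.linalg.norm(w[2]-w[1]),local(S,m)*1000, a-S[2])
    P=fit_edges(p,rect(-.05,.05,-.025,.025,zt),[*m,a],verbose=True,rng=1.5)
    print("  fit",P,local(S,P)*1000,P[2]-S[2]); out[n]=P
pickle.dump(out,open("out.pkl","wb"))
pl=[((0,0,255),boxp(out[k],.11)) for k in "AB"]
overlay(p,(245,125,355,210),7,"pics/e3.png",pl)
overlay(p,(170,200,210,255),9,"pics/e4.png",[((0,0,255),boxp(out["C"],.045))])
E
python3 m3.py
```

```text
A quad [ 0.58510217 -0.16356185] -1.766834904437367 len 0.10079237037149398 0.050378051085168025 [14.25984284 16.33620282] -1.6107998313622218
  edge 0 25 med -0.18 mad 0.18
  edge 1 25 med -0.57 mad 0.57
  edge 2 21 med -0.37 mad 0.41
  edge 3 25 med -0.42 mad 0.42
  fit [ 0.58700504 -0.166115   -1.79106171] [16.5363694  14.10978707] -1.635026636339378
B quad [ 0.48187344 -0.1379135 ] -1.8153935655802511 len 0.10232682062128422 0.04713197908279823 [-91.70060017  25.63093034] -1.659358492505106
  edge 0 25 med 0.47 mad 0.47
  edge 1 20 med -0.33 mad 0.66
  edge 2 25 med 0.46 mad 0.46
  edge 3 25 med -0.41 mad 0.79
  fit [ 0.47299044 -0.1332388  -1.85555072] [-101.20213977   28.86839675] -1.6995156499746669
C quad [0.52754122 0.2455154 ] 2.786767667388496 len 0.09788474931190662 0.04890180852315769 [-106.17351186  411.49852848] 2.942802740463641
  edge 0 25 med -0.18 mad 0.20
  edge 1 22 med -2.07 mad 2.07
  edge 2 25 med -0.18 mad 0.27
  edge 3 24 med -0.11 mad 0.18
  fit [0.52741541 0.24509957 2.78349573] [-106.23316687  411.06820108] 2.9395308043741
```

View pics/e3.png

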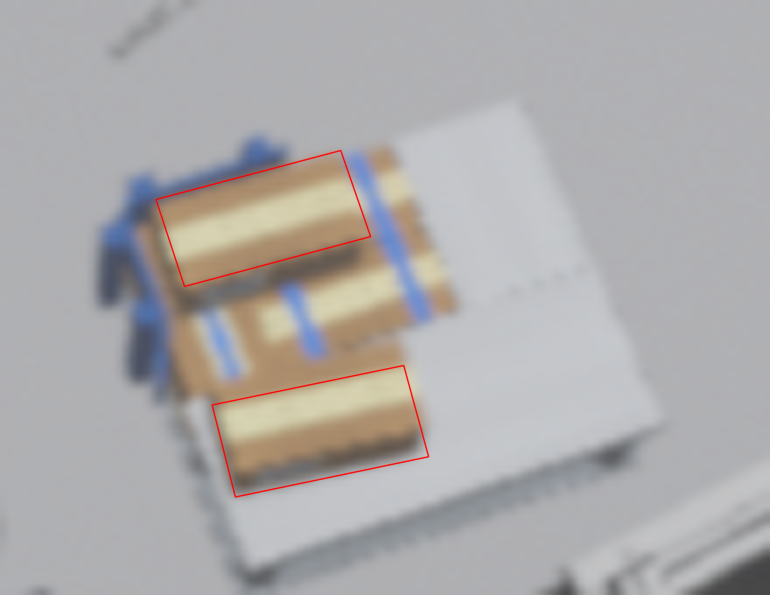

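View pics/e4.png

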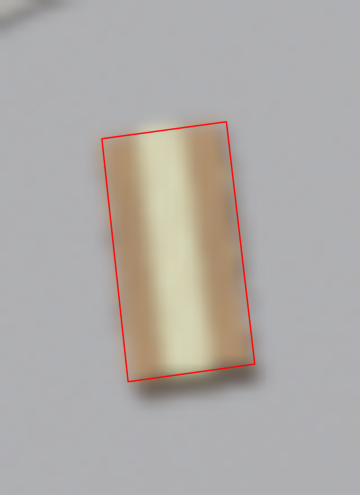

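```bash
cat > go.py <<'E'
import sys
from rig import ctrl
from h import *
import pickle
S=pickle.load(open("S.pkl","rb"))
def psi(s):
    M=R.from_rotvec(s["tcp_rot"]).as_matrix(); return np.arctan2(M[1,0],M[0,0])
def world(sx,sy): return place(S,[(sx/1000,sy/1000,0)])[0,:2]
def report(target_xy,z,ps,s=None,pos=None,cur=None):
    """ps target psi rad. twist first, then shift in tool axes after twist"""
    s=s or ctrl.state(); c=psi(s) if cur is None else cur
    pos=s["tcp_pos"] if pos is None else pos
    tw=-(ps-c); tw=(tw+np.pi)%(2*np.pi)-np.pi
    d=np.array([*target_xy,z])-pos
    f=lambda a:(np.array([np.cos(a)*d[0]+np.sin(a)*d[1], np.cos(a-np.pi/2)*d[0]+np.sin(a-np.pi/2)*d[1], -d[2]])*100).round(2)
    print("t %.2f"%s["t"],"psi %.2f"%np.degrees(c),"twist deg %.2f"%np.degrees(tw),"shift before-twist axes",f(c),"after-twist axes",f(ps),"|d|",round(np.linalg.norm(d)*100,1))
def st():
    s=ctrl.state(); L=local(S,s["tcp_pos"])*1000
    print("t %.2f stand xy"%s["t"],L.round(1),"z %.1f"%(s["tcp_pos"][2]*1000),"psi-stand deg %.2f"%np.degrees(psi(s)-S[2]),"F",s["wrist_force"].round(1),"w %.2f"%s["width"])
    return s
E
python3 - <<'E'
from go import *
s=st(); w=world(-146,26); print(w)
report(w,.25,np.pi+S[2])
E
```

```text
t 1.70 stand xy [-431.1  587.6] z 231.3 psi-stand deg 162.48 F [-0.7  0.5 -0.1] w 1.00
[ 0.42829107 -0.12911065]
t 1.70 psi 153.54 twist deg -17.52 shift before-twist axes [-44.09 -44.98  -1.87] after-twist axes [-28.51 -56.16  -1.87] |d| 63.0
```

Call:
apply_moves --plan '[{"twist": -5.8, "tz": -0.6, "fingers": 120}, {"twist": -5.8, "tz": -0.6, "fingers": 120}, {"twist": -5.9, "tz": -0.6, "fingers": 120}, {"tx": -1.8, "ty": -3.6, "fingers": 120}, {"tx": -1.8, "ty": -3.6, "fingers": 120}, {"tx": -1.8, "ty": -3.6, "fingers": 120}, {"tx": -1.8, "ty": -3.6, "fingers": 120}, {"tx": -1.8, "ty": -3.6, "fingers": 120}]'

```text
invalid input at $.plan[0]: expected keys tx, ty, tz, twist, fingers
```

Call:
apply_moves --plan '[{"tx": -1.8, "ty": -3.6, "fingers": 120}, {"tx": -1.8, "ty": -3.6, "fingers": 120}, {"tx": -1.8, "ty": -3.6, "fingers": 120}, {"tx": -1.8, "ty": -3.6, "fingers": 120}, {"tx": -1.8, "ty": -3.6, "fingers": 120}, {"tx": -1.8, "ty": -3.6, "fingers": 120}, {"tx": -1.8, "ty": -3.6, "fingers": 120}, {"tx": -1.8, "ty": -3.6, "fingers": 120}]'

```text
invalid input at $.plan[0]: expected keys tx, ty, tz, twist, fingers
```

```bash
python3 - <<'E'
from go import *
s=st(); w=world(-146,26)
report(w,.25,np.pi+S[2])
E
```

```text
t 1.70 stand xy [-431.1  587.6] z 231.3 psi-stand deg 162.48 F [-0.7  0.5 -0.1] w 1.00
t 1.70 psi 153.54 twist deg -17.52 shift before-twist axes [-44.09 -44.98  -1.87] after-twist axes [-28.51 -56.16  -1.87] |d| 63.0
```

All keys are needed in every row.

Call:
apply_moves --plan '[{"tx": 0, "ty": 0, "tz": -0.6, "twist": -5.8, "fingers": 120}, {"tx": 0, "ty": 0, "tz": -0.6, "twist": -5.8, "fingers": 120}, {"tx": 0, "ty": 0, "tz": -0.6, "twist": -5.9, "fingers": 120}, {"tx": -1.8, "ty": -3.6, "tz": 0, "twist": 0, "fingers": 120}, {"tx": -1.8, "ty": -3.6, "tz": 0, "twist": 0, "fingers": 120}, {"tx": -1.8, "ty": -3.6, "tz": 0, "twist": 0, "fingers": 120}, {"tx": -1.8, "ty": -3.6, "tz": 0, "twist": 0, "fingers": 120}, {"tx": -1.8, "ty": -3.6, "tz": 0, "twist": 0, "fingers": 120}]'

```text
t: 2.37
tcp_pos: [0.298, 0.2797, 0.2463]
tcp_rot: [-0.196, -3.133, 0.001]
wrist_force: [1.6, -1.0, 0.1]
width: 0.531
```

Call:
apply_moves --plan '[{"tx": -1.8, "ty": -3.6, "tz": 0, "twist": 0, "fingers": 120}, {"tx": -1.8, "ty": -3.6, "tz": 0, "twist": 0, "fingers": 120}, {"tx": -1.8, "ty": -3.6, "tz": 0, "twist": 0, "fingers": 120}, {"tx": -1.8, "ty": -3.6, "tz": 0, "twist": 0, "fingers": 120}, {"tx": -1.8, "ty": -3.6, "tz": 0, "twist": 0, "fingers": 120}, {"tx": -1.8, "ty": -3.6, "tz": 0, "twist": 0, "fingers": 120}, {"tx": -1.8, "ty": -3.6, "tz": 0, "twist": 0, "fingers": 120}, {"tx": -1.8, "ty": -3.6, "tz": 0, "twist": 0, "fingers": 120}]'

```text
t: 3.03
tcp_pos: [0.4064, -0.0362, 0.2486]
tcp_rot: [0.19, 3.128, 0.002]
wrist_force: [1.6, 0.8, 0.3]
width: 0.531
```

```bash
python3 - <<'E'
from go import *
s=st(); w=world(-146,26)
report(w,.25,np.pi+S[2])
E
```

```text
t 3.03 stand xy [-182.1  114.3] z 248.6 psi-stand deg 181.97 F [1.6 0.8 0.3] w 0.53
t 3.03 psi 173.03 twist deg 1.97 shift before-twist axes [-3.3  -8.95 -0.14] after-twist axes [-3.61 -8.83 -0.14] |d| 9.5
```

Call:
apply_moves --plan '[{"tx": -1.2, "ty": -3.0, "tz": 0, "twist": 2, "fingers": 120}, {"tx": -1.2, "ty": -3.0, "tz": 0, "twist": 0, "fingers": 120}, {"tx": -1.2, "ty": -2.9, "tz": 0, "twist": 0, "fingers": 120}, {"tx": 0, "ty": 0, "tz": 3, "twist": 0, "fingers": 120}, {"tx": 0, "ty": 0, "tz": 3, "twist": 0, "fingers": 120}, {"tx": 0, "ty": 0, "tz": 2, "twist": 0, "fingers": 120}, {"tx": 0, "ty": 0, "tz": 1, "twist": 0, "fingers": 120}, {"tx": 0, "ty": 0, "tz": 0, "twist": 0, "fingers": 120}]'

```text
t: 3.7
tcp_pos: [0.4337, -0.1473, 0.1576]
tcp_rot: [0.274, 3.113, -0.008]
wrist_force: [-0.3, 0.8, 0.1]
width: 0.53
```

```bash
python3 - <<'E'
from go import *
s=st(); w=world(-146,26)
report(w,.08,np.pi+S[2])
E
```

```text
t 3.70 stand xy [-137.8    8.9] z 157.6 psi-stand deg 178.88 F [-0.3  0.8  0.1] w 0.53
t 3.70 psi 169.94 twist deg -1.12 shift before-twist axes [0.85 1.7  7.76] after-twist axes [0.82 1.71 7.76] |d| 8.0
```

Call:
apply_moves --plan '[{"tx": 0.4, "ty": 0.8, "tz": 0, "twist": -1.1, "fingers": 120}, {"tx": 0.4, "ty": 0.8, "tz": 0, "twist": 0, "fingers": 120}, {"tx": 0, "ty": 0, "tz": 2, "twist": 0, "fingers": 120}, {"tx": 0, "ty": 0, "tz": 2, "twist": 0, "fingers": 120}, {"tx": 0, "ty": 0, "tz": 1, "twist": 0, "fingers": 120}, {"tx": 0, "ty": 0, "tz": 0, "twist": 0, "fingers": 120}, {"tx": 0, "ty": 0, "tz": 0, "twist": 0, "fingers": 120}, {"tx": 0, "ty": 0, "tz": 0, "twist": 0, "fingers": 120}]'

```text
t: 4.37
tcp_pos: [0.4335, -0.126, 0.1168]
tcp_rot: [0.229, 3.101, -0.014]
wrist_force: [-0.7, 0.1, 1.0]
width: 0.532
```

```bash
python3 - <<'E'
from go import *
s=st(); w=world(-146,26)
report(w,.08,np.pi+S[2])
from rig import vision
p=vision.camera("top"); crop(p,225,125,355,220,6,"pics/g1.png")
q=vision.camera("side"); crop(q,210,150,330,260,6,"pics/g2.png")
E
```

```text
t 4.37 stand xy [-141.3   29.8] z 116.8 psi-stand deg 180.48 F [-0.7  0.1  1. ] w 0.53
t 4.37 psi 171.54 twist deg 0.48 shift before-twist axes [ 0.47 -0.38  3.68] after-twist axes [ 0.47 -0.38  3.68] |d| 3.7
```

View pics/g1.png

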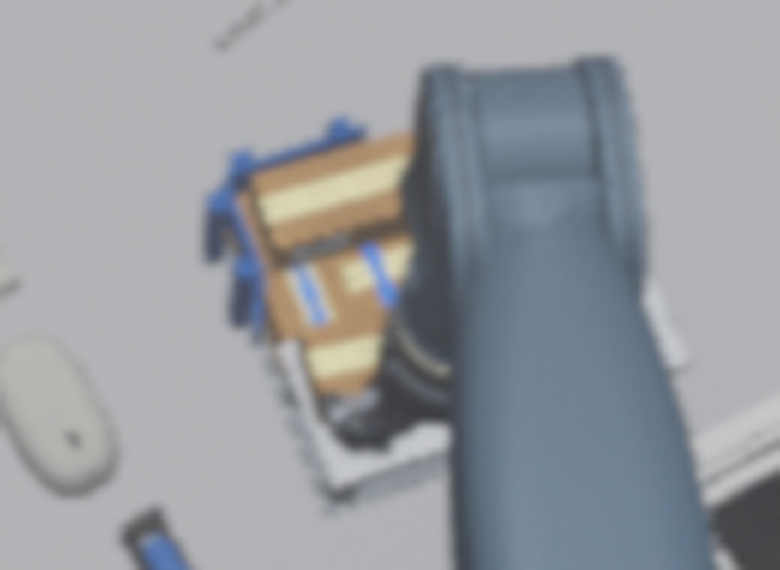

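View pics/g2.png

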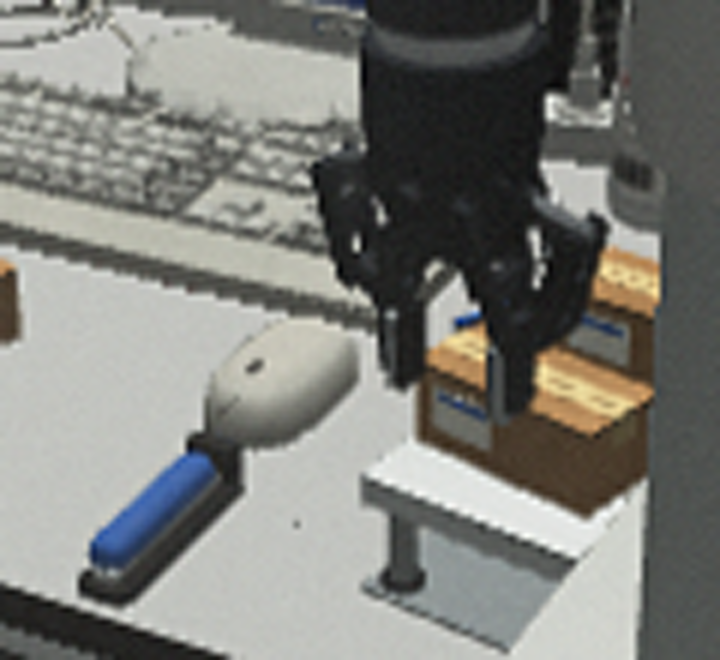

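Call:
apply_moves --plan '[{"tx": 0.5, "ty": -0.2, "tz": 0, "twist": 0.5, "fingers": 120}, {"tx": 0, "ty": 0, "tz": 1, "twist": 0, "fingers": 120}, {"tx": 0, "ty": 0, "tz": 1, "twist": 0, "fingers": 120}, {"tx": 0, "ty": 0, "tz": 1, "twist": 0, "fingers": 120}, {"tx": 0, "ty": 0, "tz": 0.6, "twist": 0, "fingers": 120}, {"tx": 0, "ty": 0, "tz": 0, "twist": 0, "fingers": 120}, {"tx": 0, "ty": 0, "tz": 0, "twist": 0, "fingers": 120}, {"tx": 0, "ty": 0, "tz": 0, "twist": 0, "fingers": 120}]'

```text
t: 5.13
tcp_pos: [0.4296, -0.1291, 0.078]
tcp_rot: [0.247, 3.098, -0.015]
wrist_force: [-0.2, 1.3, -0.0]
width: 0.532
```

```bash
python3 - <<'E'
from go import *
from rig import vision
s=st()
q=vision.camera("side"); 
M=R.from_rotvec(s["tcp_rot"]).as_matrix(); print(M.round(3))
def tp(l): return np.array([s["tcp_pos"]+M@np.array(x) for x in l])
z=-.005
pl=[((0,0,255),tp([(-.011,y,z),(.011,y,z),(.011,y,z-.025)])) for y in (-.0225,.0225,-.037,.037)]
Bq=[0.48187344,-0.1379135,-1.815]
pl+= [((0,255,0),boxp(Bq,.11))]+standpolys(S)
overlay(q,(210,150,330,260),6,"pics/g3.png",pl)
E
```

```text
t 5.13 stand xy [-144.7   26.2] z 78.0 psi-stand deg 179.83 F [-0.2  1.3 -0. ] w 0.53
[[-0.987  0.158  0.033]
 [ 0.158  0.987 -0.012]
 [-0.034 -0.007 -0.999]]
```

View pics/g3.png

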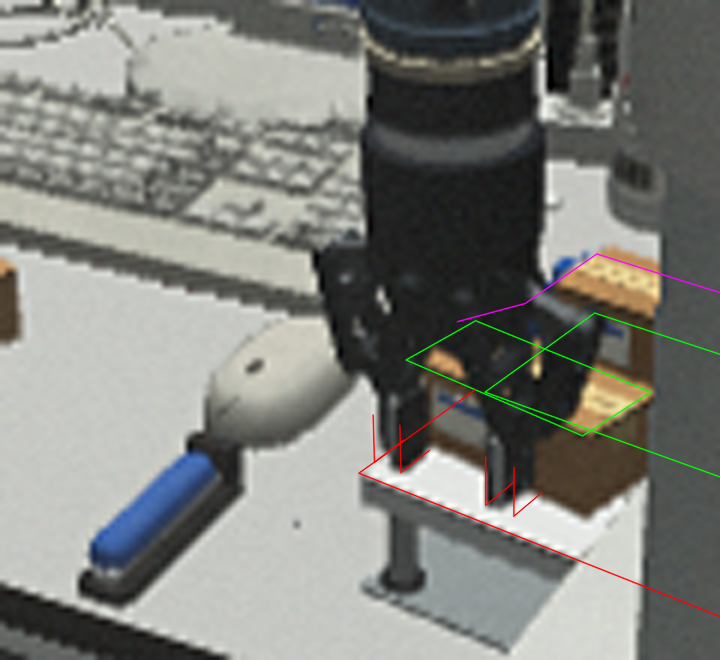

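```bash
python3 - <<'E'
from h import *
import pickle
p,q=pickle.load(open("first.pkl","rb"));S=pickle.load(open("S.pkl","rb"))
uv=(np.array([(348,281),(430,237),(623,319),(553,366)])+.5)/7-.5+[230,170]
w=unproj(q,uv,.11); 
for x in w: print(x.round(4),local(S,x)*1000)
print(local(S,w.mean(0))*1000)
uv=(np.array([(212,398),(403,345),(423,432),(237,475)])+.5)/7-.5+[245,125]
for x in unproj(p,uv,.11): print(x.round(4),local(S,x)*1000)
B=[*(S[:2]+0),0]
overlay(q,(230,170,330,260),7,"pics/h1.png",standpolys(S))
E
```

```text
[ 0.4713 -0.089   0.11  ] [-109.74781054   72.26427378]
[ 0.5186 -0.1022  0.11  ] [-60.95686331  66.64532951]
[ 0.4934 -0.1945  0.11  ] [-71.54257547 -28.45509997]
[ 0.4492 -0.1843  0.11  ] [-116.72751634  -25.2744284 ]
[-89.74369142  21.29501873]
[ 0.514  -0.0942  0.11  ] [-66.80157223  73.79431056]
[ 0.4923 -0.1937  0.11  ] [-72.7406822  -27.85214417]
[ 0.4473 -0.1786  0.11  ] [-119.57871201  -19.90986055]
[ 0.4724 -0.0848  0.11  ] [-109.35315877   76.59858506]
```

View pics/h1.png

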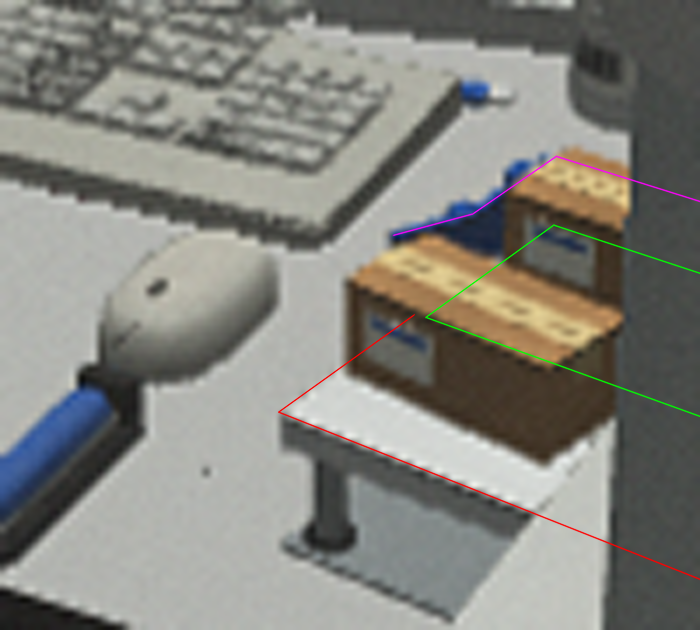

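Call:
apply_moves --plan '[{"tx": -0.6, "ty": 0, "tz": 0, "twist": 0, "fingers": 120}, {"tx": -0.6, "ty": 0, "tz": 0, "twist": 0, "fingers": 120}, {"tx": -0.6, "ty": 0, "tz": 0, "twist": 0, "fingers": 120}, {"tx": -0.6, "ty": 0, "tz": 0, "twist": 0, "fingers": 120}, {"tx": -0.6, "ty": 0, "tz": 0, "twist": 0, "fingers": 120}, {"tx": -0.6, "ty": 0, "tz": 0, "twist": 0, "fingers": 120}, {"tx": -0.6, "ty": 0, "tz": 0, "twist": 0, "fingers": 120}, {"tx": -0.6, "ty": 0, "tz": 0, "twist": 0, "fingers": 120}]'

```text
t: 5.85
tcp_pos: [0.4828, -0.1378, 0.0814]
tcp_rot: [0.247, 3.096, -0.017]
wrist_force: [-0.3, 0.1, -0.8]
width: 0.527
```

```bash
python3 - <<'E'
from go import *
from rig import vision
s=st()
print(R.from_rotvec(s["tcp_rot"]).as_matrix()[:,2].round(3))
q=vision.camera("side"); crop(q,210,150,330,260,6,"pics/g4.png")
E
```

```text
t 5.85 stand xy [-90.8  25.9] z 81.4 psi-stand deg 179.84 F [-0.3  0.1 -0.8] w 0.53
[ 0.035 -0.014 -0.999]
```

View pics/g4.png

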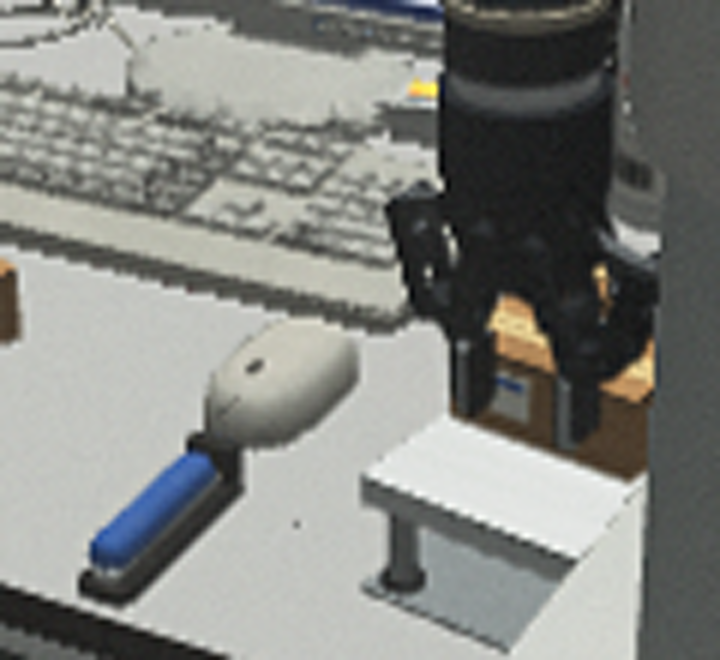

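```bash
python3 - <<'E'
from go import *
from rig import vision
q=vision.camera("side");p=vision.camera("top")
uv=(np.array([(450,417),(645,480)])+.5)/6-.5+[210,150]
print([local(S,x)*1000 for x in unproj(q,uv,.065)])
pl=standpolys(S)+[((0,255,255),place(S,[(-.08,.075,.065),(-.08,-.025,.065),(-.08,-.025,.11),(-.08,.075,.11),(-.08,.075,.065)]))]
overlay(q,(210,150,330,260),6,"pics/g5.png",pl)
crop(p,225,125,355,220,6,"pics/g6.png")
E
```

```text
[array([-79.53274695,  74.74118813]), array([-72.72323894, -27.40780761])]
```

View pics/g5.png

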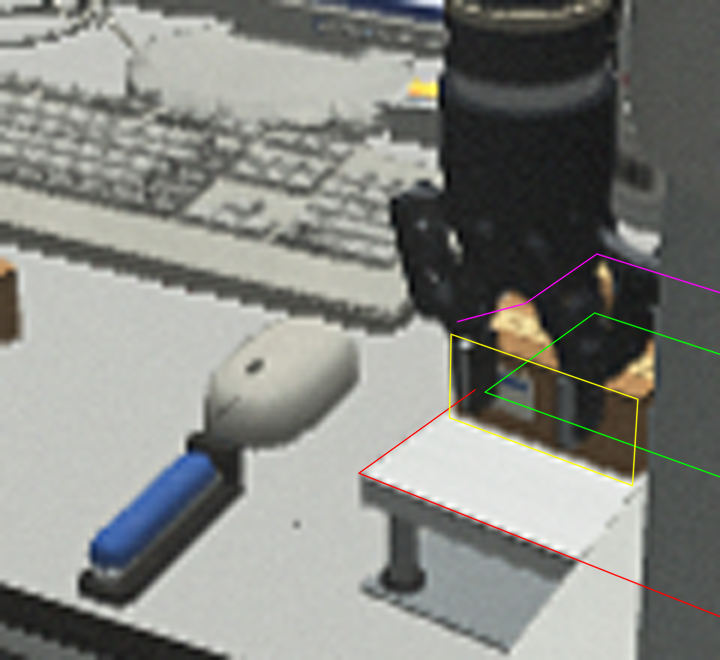

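View pics/g6.png

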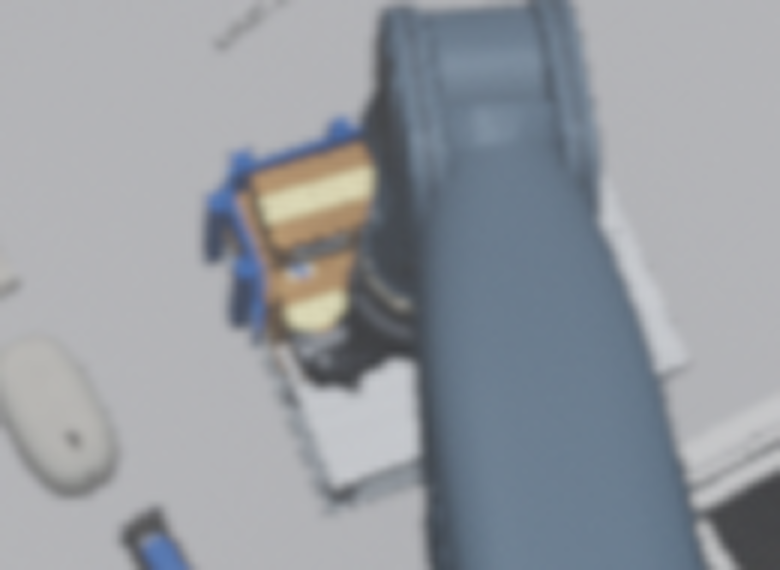

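Call:
apply_moves --plan '[{"tx": -0.4, "ty": 0, "tz": 0.1, "twist": 0, "fingers": 120}, {"tx": -0.4, "ty": 0, "tz": 0.1, "twist": 0, "fingers": 120}, {"tx": -0.4, "ty": 0, "tz": 0.1, "twist": 0, "fingers": 120}, {"tx": -0.4, "ty": 0, "tz": 0.1, "twist": 0, "fingers": 120}, {"tx": -0.4, "ty": 0, "tz": 0, "twist": 0, "fingers": 120}, {"tx": -0.3, "ty": 0, "tz": 0, "twist": 0, "fingers": 120}, {"tx": -0.2, "ty": 0, "tz": 0, "twist": 0, "fingers": 120}, {"tx": -0.1, "ty": 0, "tz": 0, "twist": 0, "fingers": 120}]'

```text
t: 6.67
tcp_pos: [0.5091, -0.142, 0.0776]
tcp_rot: [0.247, 3.099, -0.016]
wrist_force: [-1.9, 0.1, 0.4]
width: 0.522
```

```bash
python3 - <<'E'
from go import *
s=st()
E
```

```text
t 6.67 stand xy [-64.2  25.8] z 77.6 psi-stand deg 179.82 F [-1.9  0.1  0.4] w 0.52
```

Call:
apply_moves --plan '[{"tx": -0.15, "ty": 0, "tz": 0, "twist": 0, "fingers": 120}, {"tx": -0.15, "ty": 0, "tz": 0, "twist": 0, "fingers": 120}, {"tx": -0.15, "ty": 0, "tz": 0, "twist": 0, "fingers": 120}, {"tx": -0.15, "ty": 0, "tz": 0, "twist": 0, "fingers": 120}, {"tx": -0.15, "ty": 0, "tz": 0, "twist": 0, "fingers": 120}, {"tx": -0.15, "ty": 0, "tz": 0, "twist": 0, "fingers": 120}, {"tx": -0.15, "ty": 0, "tz": 0, "twist": 0, "fingers": 120}, {"tx": -0.15, "ty": 0, "tz": 0, "twist": 0, "fingers": 120}]'

```text
t: 7.33
tcp_pos: [0.5142, -0.1427, 0.0771]
tcp_rot: [0.249, 3.115, -0.015]
wrist_force: [-5.1, 1.1, 3.6]
width: 0.53
```

```bash
python3 - <<'E'
from go import *
s=st()
E
```

```text
t 7.33 stand xy [-59.   25.9] z 77.1 psi-stand deg 179.80 F [-5.1  1.1  3.6] w 0.53
```

Call:
apply_moves --plan '[{"tx": -0.2, "ty": 0, "tz": 0, "twist": 0, "fingers": 120}, {"tx": -0.25, "ty": 0, "tz": 0, "twist": 0, "fingers": 120}, {"tx": -0.3, "ty": 0, "tz": 0, "twist": 0, "fingers": 120}, {"tx": -0.3, "ty": 0, "tz": 0, "twist": 0, "fingers": 120}, {"tx": -0.3, "ty": 0, "tz": 0, "twist": 0, "fingers": 120}, {"tx": -0.3, "ty": 0, "tz": 0, "twist": 0, "fingers": 120}, {"tx": -0.3, "ty": 0, "tz": 0, "twist": 0, "fingers": 120}, {"tx": -0.3, "ty": 0, "tz": 0, "twist": 0, "fingers": 120}]'

```text
t: 8.0
tcp_pos: [0.5132, -0.1422, 0.0755]
tcp_rot: [-0.247, -3.096, 0.011]
wrist_force: [-9.9, 1.0, 6.3]
width: 0.527
```

```bash
python3 - <<'E'
from go import *
s=st()
from rig import vision
q=vision.camera("side");p=vision.camera("top")
overlay(q,(210,150,330,260),6,"pics/g7.png",standpolys(S))
crop(p,225,125,355,220,6,"pics/g8.png")
E
```

```text
t 8.00 stand xy [-60.1  26.3] z 75.5 psi-stand deg 179.81 F [-9.9  1.   6.3] w 0.53
```

View pics/g7.png

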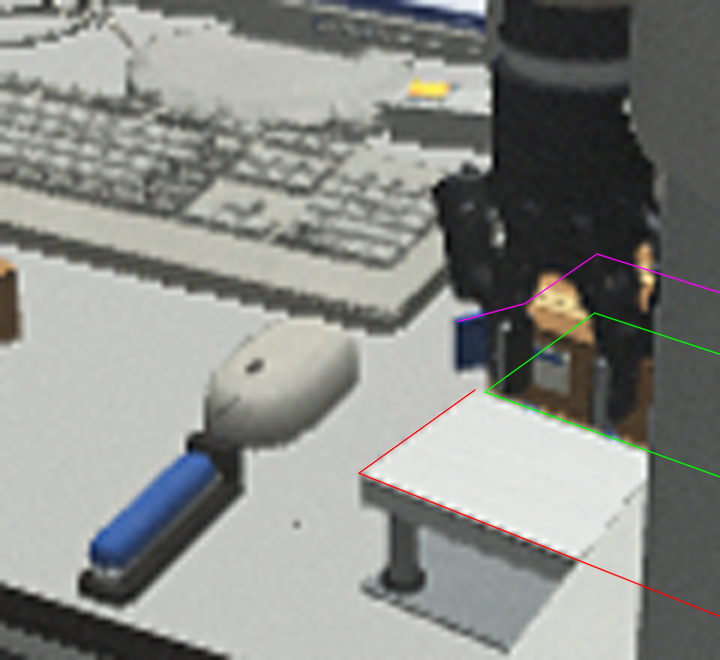

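View pics/g8.png

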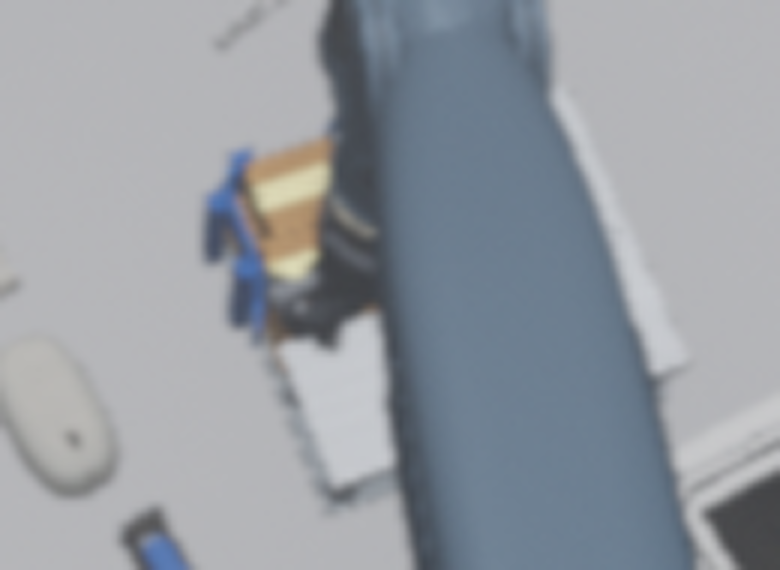

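Call:
apply_moves --plan '[{"tx": 1.0, "ty": 0, "tz": 0, "twist": 0, "fingers": 120}, {"tx": 1.5, "ty": 0, "tz": 0, "twist": 0, "fingers": 120}, {"tx": 1.0, "ty": 0, "tz": -2, "twist": 0, "fingers": 120}, {"tx": 0, "ty": 0, "tz": -3.5, "twist": 0, "fingers": 120}, {"tx": 0, "ty": 0, "tz": -3.5, "twist": 0, "fingers": 120}, {"tx": 0, "ty": 2, "tz": -3, "twist": 4, "fingers": 60}, {"tx": 0, "ty": 3.5, "tz": 0, "twist": 4, "fingers": 0}, {"tx": 0, "ty": 4, "tz": 0, "twist": 4, "fingers": 0}]'

```text
t: 8.77
tcp_pos: [0.5059, -0.0469, 0.1982]
tcp_rot: [-0.601, -3.051, 0.015]
wrist_force: [1.1, 0.2, -1.0]
width: 0.929
```

```bash
python3 - <<'E'
from go import *
s=st()
print(R.from_rotvec(s["tcp_rot"]).as_matrix()[:,2].round(3))
report([.5274,.2453],.12,2.785)
E
```

```text
t 8.77 stand xy [-82.1 119.2] z 198.2 psi-stand deg 166.65 F [ 1.1  0.2 -1. ] w 0.93
[-0.033 -0.003 -0.999]
t 8.77 psi 157.71 twist deg -1.86 shift before-twist axes [ 9.1  27.85  7.82] after-twist axes [ 8.19 28.13  7.82] |d| 30.3
```

Call:
apply_moves --plan '[{"tx": 1.2, "ty": 3.8, "tz": 0, "twist": -1.8, "fingers": 0}, {"tx": 1.2, "ty": 3.8, "tz": 0, "twist": 0, "fingers": 0}, {"tx": 1.2, "ty": 3.8, "tz": 0, "twist": 0, "fingers": 0}, {"tx": 1.2, "ty": 3.8, "tz": 0.5, "twist": 0, "fingers": 0}, {"tx": 1.2, "ty": 3.8, "tz": 0.5, "twist": 0, "fingers": 0}, {"tx": 1.2, "ty": 3.8, "tz": 0.5, "twist": 0, "fingers": 0}, {"tx": 0.6, "ty": 2, "tz": 0.5, "twist": 0, "fingers": 0}, {"tx": 0, "ty": 0, "tz": 0, "twist": 0, "fingers": 0}]'

```text
t: 9.43
tcp_pos: [0.5312, 0.2309, 0.1829]
tcp_rot: [-0.554, -3.086, -0.007]
wrist_force: [-0.9, -0.7, 0.5]
width: 1.004
```

```bash
python3 - <<'E'
from go import *
s=st()
print(R.from_rotvec(s["tcp_rot"]).as_matrix()[:,2].round(3))
report([.5274,.2453],.08,2.785)
from rig import vision
p=vision.camera("top"); crop(p,220,110,355,220,5,"pics/k1.png")
E
```

```text
t 9.43 stand xy [-100.3  397.7] z 182.9 psi-stand deg 168.59 F [-0.9 -0.7  0.5] w 1.00
[-0.005  0.005 -1.   ]
t 9.43 psi 159.65 twist deg 0.09 shift before-twist axes [ 0.85  1.21 10.29] after-twist axes [ 0.86  1.21 10.29] |d| 10.4
```

View pics/k1.png

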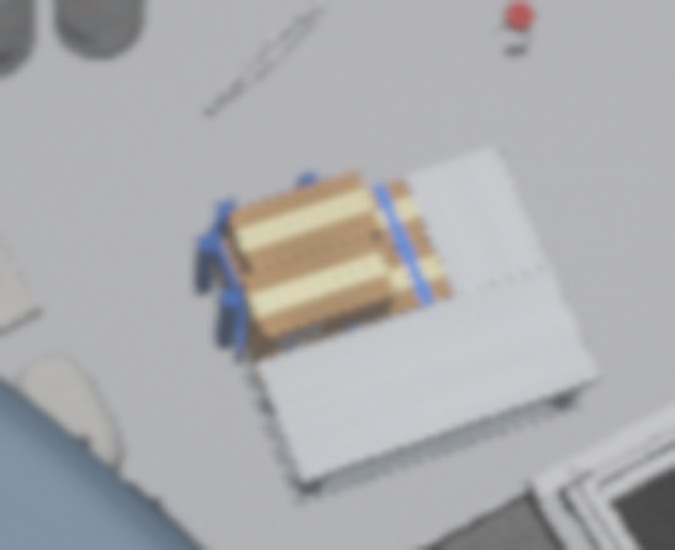

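Call:
apply_moves --plan '[{"tx": 0.4, "ty": 0.6, "tz": 2.5, "twist": 0, "fingers": 0}, {"tx": 0.4, "ty": 0.6, "tz": 2.5, "twist": 0, "fingers": 0}, {"tx": 0, "ty": 0, "tz": 2.5, "twist": 0, "fingers": 0}, {"tx": 0, "ty": 0, "tz": 1.5, "twist": 0, "fingers": 0}, {"tx": 0, "ty": 0, "tz": 0.5, "twist": 0, "fingers": 0}, {"tx": 0, "ty": 0, "tz": 0, "twist": 0, "fingers": 0}, {"tx": 0, "ty": 0, "tz": 0, "twist": 0, "fingers": 0}, {"tx": 0, "ty": 0, "tz": 0, "twist": 0, "fingers": 0}]'

```text
t: 10.15
tcp_pos: [0.5344, 0.239, 0.0913]
tcp_rot: [0.565, 3.082, 0.01]
wrist_force: [-0.5, -0.3, -0.6]
width: 1.002
```

```bash
python3 - <<'E'
from go import *
s=st()
print(R.from_rotvec(s["tcp_rot"]).as_matrix()[:,2].round(3))
report([.5274,.2453],.008,2.785)
from rig import vision
q=vision.camera("side")
M=R.from_rotvec(s["tcp_rot"]).as_matrix()
C=[.5274,.2453,2.785]
overlay(q,(150,130,260,230),6,"pics/k2.png",[((0,0,255),boxp(C,.045)),((0,255,0),np.array([s["tcp_pos"]+M@np.array([0,y,-.01]) for y in (-.0425,.0425)]))])
E
```

```text
t 10.15 stand xy [-98.4 406.2] z 91.3 psi-stand deg 168.16 F [-0.5 -0.3 -0.6] w 1.00
[ 0.009  0.005 -1.   ]
t 10.15 psi 159.22 twist deg -0.35 shift before-twist axes [0.88 0.34 8.33] after-twist axes [0.88 0.34 8.33] |d| 8.4
```

View pics/k2.png

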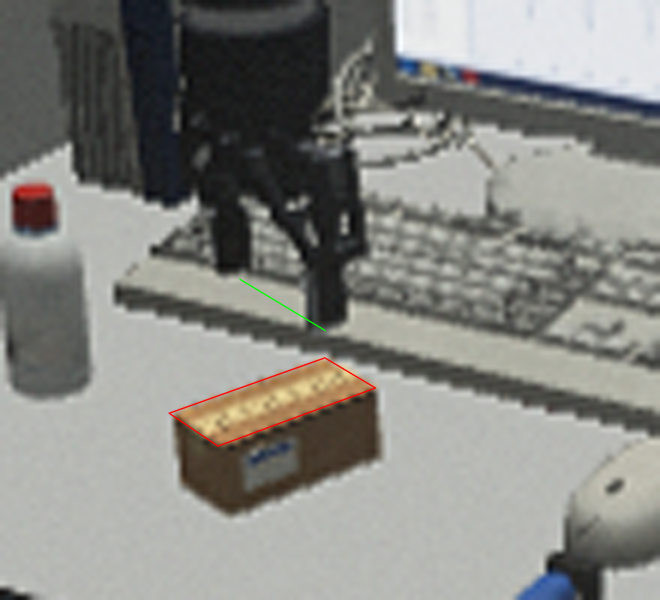

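Call:
apply_moves --plan '[{"tx": 0.9, "ty": 0.3, "tz": 0, "twist": -0.3, "fingers": 0}, {"tx": 0, "ty": 0, "tz": 2, "twist": 0, "fingers": 0}, {"tx": 0, "ty": 0, "tz": 2, "twist": 0, "fingers": 0}, {"tx": 0, "ty": 0, "tz": 2, "twist": 0, "fingers": 0}, {"tx": 0, "ty": 0, "tz": 1, "twist": 0, "fingers": 0}, {"tx": 0, "ty": 0, "tz": 0.3, "twist": 0, "fingers": 0}, {"tx": 0, "ty": 0, "tz": 0, "twist": 0, "fingers": 0}, {"tx": 0, "ty": 0, "tz": 0, "twist": 0, "fingers": 0}]'

```text
t: 10.87
tcp_pos: [0.5344, 0.2505, 0.0288]
tcp_rot: [0.551, 3.066, 0.028]
wrist_force: [0.3, 0.4, -0.1]
width: 0.997
```

```bash
python3 - <<'E'
from go import *
s=st()
print(R.from_rotvec(s["tcp_rot"]).as_matrix()[:,2].round(3))
report([.5274,.2453],.008,2.785)
E
```

```text
t 10.87 stand xy [-100.2  417.5] z 28.8 psi-stand deg 168.54 F [ 0.3  0.4 -0.1] w 1.00
[ 0.029  0.013 -0.999]
t 10.87 psi 159.60 twist deg 0.03 shift before-twist axes [ 0.47 -0.73  2.08] after-twist axes [ 0.47 -0.73  2.08] |d| 2.3
```

Call:
apply_moves --plan '[{"tx": 0.4, "ty": -0.7, "tz": 0.5, "twist": 0, "fingers": 0}, {"tx": 0, "ty": 0, "tz": 0.8, "twist": 0, "fingers": 0}, {"tx": 0, "ty": 0, "tz": 0.5, "twist": 0, "fingers": 0}, {"tx": 0, "ty": 0, "tz": 0.1, "twist": 0, "fingers": 0}, {"tx": 0, "ty": 0, "tz": 0, "twist": 0, "fingers": 0}, {"tx": 0, "ty": 0, "tz": 0, "twist": 0, "fingers": 0}, {"tx": 0, "ty": 0, "tz": 0, "twist": 0, "fingers": 0}, {"tx": 0, "ty": 0, "tz": 0, "twist": 0, "fingers": 0}]'

```text
t: 11.53
tcp_pos: [0.534, 0.2481, 0.0151]
tcp_rot: [0.549, 3.057, 0.038]
wrist_force: [0.6, 0.0, -0.6]
width: 0.996
```

```bash
python3 - <<'E'
from go import *
s=st()
print(R.from_rotvec(s["tcp_rot"]).as_matrix()[:,2].round(3))
report([.5274,.2453],.008,2.785)
E
```

```text
t 11.53 stand xy [-100.2  415. ] z 15.1 psi-stand deg 168.55 F [ 0.6  0.  -0.6] w 1.00
[ 0.04   0.017 -0.999]
t 11.53 psi 159.61 twist deg 0.05 shift before-twist axes [ 0.53 -0.49  0.71] after-twist axes [ 0.52 -0.49  0.71] |d| 1.0
```

Call:
apply_moves --plan '[{"tx": 0.5, "ty": -0.5, "tz": 0.4, "twist": 0, "fingers": 0}, {"tx": 0, "ty": 0, "tz": 0.2, "twist": 0, "fingers": 0}, {"tx": 0, "ty": 0, "tz": 0, "twist": 0, "fingers": 255}, {"tx": 0, "ty": 0, "tz": 0, "twist": 0, "fingers": 255}, {"tx": 0, "ty": 0, "tz": 0, "twist": 0, "fingers": 255}, {"tx": 0, "ty": 0, "tz": 0, "twist": 0, "fingers": 255}, {"tx": 0, "ty": 0, "tz": 0, "twist": 0, "fingers": 255}, {"tx": 0, "ty": 0, "tz": 0, "twist": 0, "fingers": 255}]'

```text
t: 12.2
tcp_pos: [0.5277, 0.2452, 0.009]
tcp_rot: [0.549, 3.055, 0.039]
wrist_force: [0.6, -0.7, 0.5]
width: 0.575
```

```bash
python3 - <<'E'
from go import *
s=st()
print(R.from_rotvec(s["tcp_rot"]).as_matrix()[:,2].round(3))
from rig import vision
q=vision.camera("side")
crop(q,150,130,260,230,6,"pics/k3.png")
E
```

```text
t 12.20 stand xy [-105.9  411.2] z 9.0 psi-stand deg 168.56 F [ 0.6 -0.7  0.5] w 0.57
[ 0.041  0.018 -0.999]
```

View pics/k3.png

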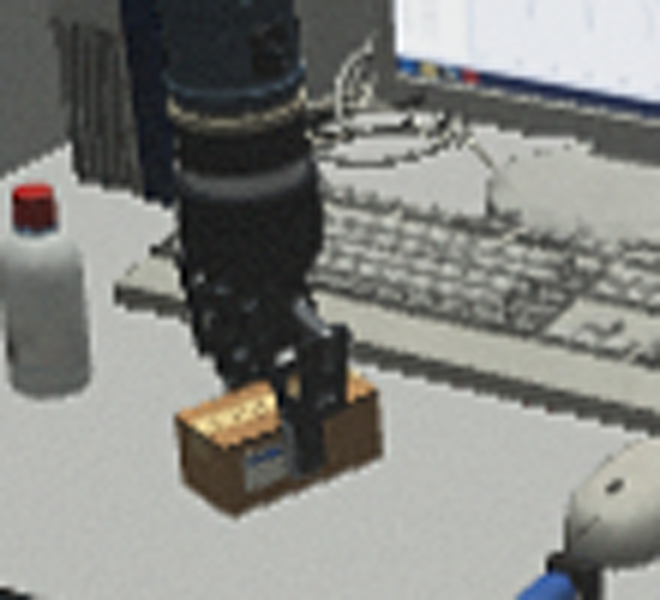

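Call:
apply_moves --plan '[{"tx": 0, "ty": 0, "tz": -1.5, "twist": 0, "fingers": 255}, {"tx": 0, "ty": 0, "tz": -3, "twist": 0, "fingers": 255}, {"tx": 0, "ty": 0, "tz": -3, "twist": 0, "fingers": 255}, {"tx": 0, "ty": 0, "tz": -3, "twist": 0, "fingers": 255}, {"tx": 0, "ty": 0, "tz": -3, "twist": 0, "fingers": 255}, {"tx": 0, "ty": 0, "tz": -3, "twist": -4, "fingers": 255}, {"tx": 0, "ty": 0, "tz": -2, "twist": -4, "fingers": 255}, {"tx": 0, "ty": 0, "tz": 0, "twist": -3.5, "fingers": 255}]'

```text
t: 12.92
tcp_pos: [0.5138, 0.2397, 0.1918]
tcp_rot: [0.229, 3.113, 0.02]
wrist_force: [-0.6, -0.2, -0.6]
width: 0.578
```

```bash
python3 - <<'E'
from go import *
s=st()
print(R.from_rotvec(s["tcp_rot"]).as_matrix()[:,2].round(3))
report(world(0,-85),.2,np.pi+S[2])
E
```

```text
t 12.92 stand xy [-118.8  403.6] z 191.8 psi-stand deg 180.51 F [-0.6 -0.2 -0.6] w 0.58
[ 0.021  0.012 -1.   ]
t 12.92 psi 171.57 twist deg 0.51 shift before-twist axes [-11.45 -48.96  -0.82] after-twist axes [-11.88 -48.86  -0.82] |d| 50.3
```

Call:
apply_moves --plan '[{"tx": -0.5, "ty": -2, "tz": -0.1, "twist": 0.5, "fingers": 255}, {"tx": -0.9, "ty": -3.5, "tz": -0.1, "twist": 0, "fingers": 255}, {"tx": -0.9, "ty": -3.5, "tz": -0.1, "twist": 0, "fingers": 255}, {"tx": -0.9, "ty": -3.5, "tz": 0, "twist": 0, "fingers": 255}, {"tx": -0.9, "ty": -3.5, "tz": 0, "twist": 0, "fingers": 255}, {"tx": -0.9, "ty": -3.5, "tz": 0, "twist": 0, "fingers": 255}, {"tx": -0.9, "ty": -3.5, "tz": 0, "twist": 0, "fingers": 255}, {"tx": -0.9, "ty": -3.5, "tz": 0, "twist": 0, "fingers": 255}]'

```text
t: 13.58
tcp_pos: [0.5426, -0.034, 0.1915]
tcp_rot: [0.214, 3.113, 0.03]
wrist_force: [1.4, 0.4, -2.8]
width: 0.576
```

```bash
python3 - <<'E'
from go import *
s=st()
report(world(0,-85),.2,np.pi+S[2])
E
```

```text
t 13.58 stand xy [-47.9 137.7] z 191.5 psi-stand deg 181.08 F [ 1.4  0.4 -2.8] w 0.58
t 13.58 psi 172.14 twist deg 1.08 shift before-twist axes [ -4.37 -22.36  -0.85] after-twist axes [ -4.79 -22.27  -0.85] |d| 22.8
```

Call:
apply_moves --plan '[{"tx": -0.7, "ty": -3.4, "tz": -0.2, "twist": 0.5, "fingers": 255}, {"tx": -0.7, "ty": -3.4, "tz": -0.2, "twist": 0.5, "fingers": 255}, {"tx": -0.7, "ty": -3.4, "tz": 0, "twist": 0, "fingers": 255}, {"tx": -0.7, "ty": -3.4, "tz": 0, "twist": 0, "fingers": 255}, {"tx": -0.7, "ty": -3, "tz": 0, "twist": 0, "fingers": 255}, {"tx": -0.5, "ty": -2, "tz": 0, "twist": 0, "fingers": 255}, {"tx": 0, "ty": 0, "tz": 0, "twist": 0, "fingers": 255}, {"tx": 0, "ty": 0, "tz": 0, "twist": 0, "fingers": 255}]'

```text
t: 14.25
tcp_pos: [0.55, -0.2421, 0.185]
tcp_rot: [0.261, 3.118, 0.031]
wrist_force: [0.0, 0.7, -2.3]
width: 0.579
```

```bash
python3 - <<'E'
from go import *
s=st()
print(R.from_rotvec(s["tcp_rot"]).as_matrix()[:,2].round(3))
report(world(0,-85),.11,np.pi+S[2])
E
```

```text
t 14.25 stand xy [ -8.2 -66.7] z 185.0 psi-stand deg 179.37 F [ 0.   0.7 -2.3] w 0.58
[ 0.014  0.019 -1.   ]
t 14.25 psi 170.43 twist deg -0.63 shift before-twist axes [-0.84 -1.82  7.5 ] after-twist axes [-0.82 -1.83  7.5 ] |d| 7.8
```

Call:
apply_moves --plan '[{"tx": -0.4, "ty": -0.9, "tz": 0, "twist": -0.6, "fingers": 255}, {"tx": -0.4, "ty": -0.9, "tz": 0, "twist": 0, "fingers": 255}, {"tx": 0, "ty": 0, "tz": 2, "twist": 0, "fingers": 255}, {"tx": 0, "ty": 0, "tz": 2, "twist": 0, "fingers": 255}, {"tx": 0, "ty": 0, "tz": 2, "twist": 0, "fingers": 255}, {"tx": 0, "ty": 0, "tz": 1, "twist": 0, "fingers": 255}, {"tx": 0, "ty": 0, "tz": 0, "twist": 0, "fingers": 255}, {"tx": 0, "ty": 0, "tz": 0, "twist": 0, "fingers": 255}]'

```text
t: 14.92
tcp_pos: [0.5591, -0.2585, 0.113]
tcp_rot: [0.23, 3.118, 0.03]
wrist_force: [-0.4, -0.2, -1.1]
width: 0.575
```

```bash
python3 - <<'E'
from go import *
s=st()
print(R.from_rotvec(s["tcp_rot"]).as_matrix()[:,2].round(3))
report(world(0,-85),.077,np.pi+S[2])
E
```

```text
t 14.92 stand xy [  3.3 -81.5] z 113.0 psi-stand deg 180.49 F [-0.4 -0.2 -1.1] w 0.58
[ 0.016  0.018 -1.   ]
t 14.92 psi 171.55 twist deg 0.49 shift before-twist axes [ 0.33 -0.35  3.6 ] after-twist axes [ 0.33 -0.35  3.6 ] |d| 3.6
```

Call:
apply_moves --plan '[{"tx": 0.2, "ty": -0.3, "tz": 0.8, "twist": 0.5, "fingers": 255}, {"tx": 0, "ty": 0, "tz": 0.9, "twist": 0, "fingers": 255}, {"tx": 0, "ty": 0, "tz": 0.8, "twist": 0, "fingers": 255}, {"tx": 0, "ty": 0, "tz": 0.5, "twist": 0, "fingers": 255}, {"tx": 0, "ty": 0, "tz": 0.2, "twist": 0, "fingers": 255}, {"tx": 0, "ty": 0, "tz": 0, "twist": 0, "fingers": 255}, {"tx": 0, "ty": 0, "tz": 0, "twist": 0, "fingers": 255}, {"tx": 0, "ty": 0, "tz": 0, "twist": 0, "fingers": 255}]'

```text
t: 15.58
tcp_pos: [0.5594, -0.2617, 0.0822]
tcp_rot: [0.242, 3.112, 0.025]
wrist_force: [-0.0, 0.2, -2.0]
width: 0.577
```

```bash
python3 - <<'E'
from go import *
s=st()
print(R.from_rotvec(s["tcp_rot"]).as_matrix()[:,2].round(3))
report(world(0,-85),.077,np.pi+S[2])
E
```

```text
t 15.58 stand xy [  4.1 -84.6] z 82.2 psi-stand deg 180.02 F [-0.   0.2 -2. ] w 0.58
[ 0.021  0.014 -1.   ]
t 15.58 psi 171.08 twist deg 0.02 shift before-twist axes [ 0.41 -0.04  0.52] after-twist axes [ 0.41 -0.04  0.52] |d| 0.7
```

Call:
apply_moves --plan '[{"tx": 0.4, "ty": 0, "tz": 0.2, "twist": 0, "fingers": 255}, {"tx": 0, "ty": 0, "tz": 0.2, "twist": 0, "fingers": 255}, {"tx": 0, "ty": 0, "tz": 0.2, "twist": 0, "fingers": 255}, {"tx": 0, "ty": 0, "tz": 0.2, "twist": 0, "fingers": 255}, {"tx": 0, "ty": 0, "tz": 0.1, "twist": 0, "fingers": 255}, {"tx": 0, "ty": 0, "tz": 0.1, "twist": 0, "fingers": 255}, {"tx": 0, "ty": 0, "tz": 0, "twist": 0, "fingers": 255}, {"tx": 0, "ty": 0, "tz": 0, "twist": 0, "fingers": 255}]'

```text
t: 16.25
tcp_pos: [0.5568, -0.2619, 0.0746]
tcp_rot: [0.242, 3.107, 0.021]
wrist_force: [-0.1, 1.0, -2.1]
width: 0.579
```

```bash
python3 - <<'E'
from go import *
s=st()
print(R.from_rotvec(s["tcp_rot"]).as_matrix()[:,2].round(3))
E
```

```text
t 16.25 stand xy [  1.6 -85.2] z 74.6 psi-stand deg 180.02 F [-0.1  1.  -2.1] w 0.58
[ 0.026  0.012 -1.   ]
```

Bottom about 1 mm over the deck; release and raise.

Call:
apply_moves --plan '[{"tx": 0.15, "ty": 0, "tz": 0.1, "twist": 0, "fingers": 255}, {"tx": 0, "ty": 0, "tz": 0, "twist": 0, "fingers": 68}, {"tx": 0, "ty": 0, "tz": 0, "twist": 0, "fingers": 68}, {"tx": 0, "ty": 0, "tz": 0, "twist": 0, "fingers": 68}, {"tx": 0, "ty": 0, "tz": -1, "twist": 0, "fingers": 68}, {"tx": 0, "ty": 0, "tz": -2.5, "twist": 0, "fingers": 68}, {"tx": 0, "ty": 0, "tz": -3, "twist": 0, "fingers": 68}, {"tx": 0, "ty": 0, "tz": -2, "twist": 0, "fingers": 120}]'

```text
t: 16.92
tcp_pos: [0.5494, -0.2603, 0.1557]
tcp_rot: [0.243, 3.118, 0.031]
wrist_force: [0.2, -0.2, 0.0]
width: 0.608
```

```bash
python3 - <<'E'
from go import *
s=st()
from rig import vision
q=vision.camera("side");p=vision.camera("top")
crop(q,210,130,340,260,4,"pics/n1.png")
crop(p,225,110,355,220,5,"pics/n2.png")
report(world(0,-140),.16,np.pi/2+S[2])
report(world(0,-140),.16,-np.pi/2+S[2])
E
```

```text
t 16.92 stand xy [ -5.9 -84.7] z 155.7 psi-stand deg 180.03 F [ 0.2 -0.2  0. ] w 0.61
t 17.02 psi 171.09 twist deg 90.03 shift before-twist axes [-0.35 -5.42 -0.12] after-twist axes [-5.42  0.35 -0.12] |d| 5.4
t 17.02 psi 171.09 twist deg -89.97 shift before-twist axes [-0.35 -5.42 -0.12] after-twist axes [ 5.42 -0.35 -0.12] |d| 5.4
```

View pics/n1.png

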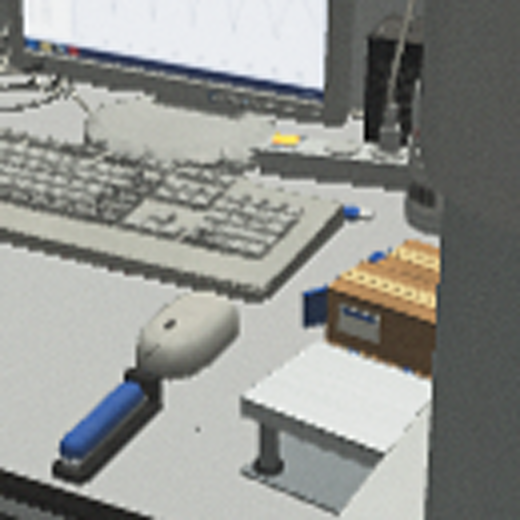

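View pics/n2.png

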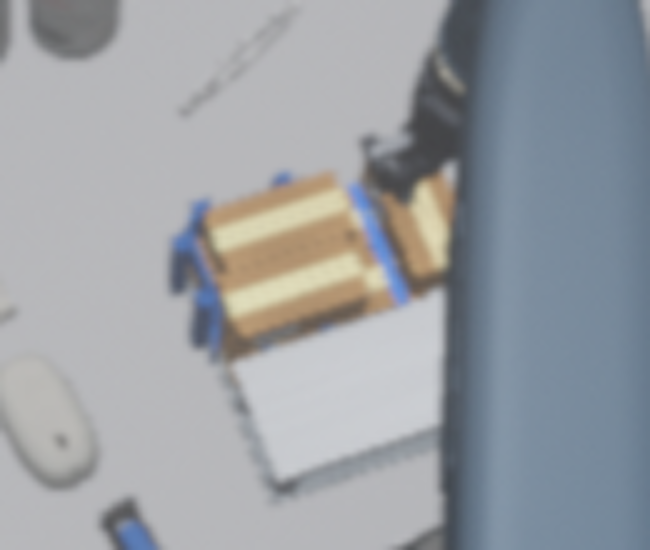

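Call:
apply_moves --plan '[{"tx": -0.3, "ty": -2.5, "tz": 0, "twist": 0, "fingers": 120}, {"tx": -0.3, "ty": -2.4, "tz": 0, "twist": 0, "fingers": 120}, {"tx": 0, "ty": 0, "tz": 0, "twist": 7, "fingers": 90}, {"tx": 0, "ty": 0, "tz": 0, "twist": 7, "fingers": 90}, {"tx": 0, "ty": 0, "tz": 0, "twist": 7, "fingers": 90}, {"tx": 0, "ty": 0, "tz": 0, "twist": 7, "fingers": 90}, {"tx": 0, "ty": 0, "tz": 0, "twist": 7, "fingers": 90}, {"tx": 0, "ty": 0, "tz": 0, "twist": 7, "fingers": 90}]'

```text
t: 17.68
tcp_pos: [0.5493, -0.313, 0.1558]
tcp_rot: [1.364, 2.816, 0.036]
wrist_force: [-0.3, -0.9, 0.3]
width: 0.648
```

Call:
apply_moves --plan '[{"tx": 0, "ty": 0, "tz": 0, "twist": 7, "fingers": 90}, {"tx": 0, "ty": 0, "tz": 0, "twist": 7, "fingers": 90}, {"tx": 0, "ty": 0, "tz": 0, "twist": 7, "fingers": 90}, {"tx": 0, "ty": 0, "tz": 0, "twist": 7, "fingers": 90}, {"tx": 0, "ty": 0, "tz": 0, "twist": 7, "fingers": 90}, {"tx": 0, "ty": 0, "tz": 0, "twist": 7, "fingers": 90}, {"tx": 0, "ty": 0, "tz": 0, "twist": 5, "fingers": 90}, {"tx": 0, "ty": 0, "tz": 0, "twist": 0, "fingers": 90}]'

```text
t: 18.35
tcp_pos: [0.5463, -0.3111, 0.1482]
tcp_rot: [-2.401, -2.012, -0.035]
wrist_force: [-0.3, -0.4, -0.5]
width: 0.645
```

```bash
python3 - <<'E'
from go import *
s=st()
print(R.from_rotvec(s["tcp_rot"]).as_matrix()[:,2].round(3), s["joint_positions"].round(2))
report(world(0,-136),.078,np.pi/2+S[2])
E
```

```text
t 18.35 stand xy [  -1.1 -135.4] z 148.2 psi-stand deg 88.87 F [-0.3 -0.4 -0.5] w 0.65
[ 0.011  0.022 -1.   ] [-0.64  0.32  0.24  1.5   0.02  1.11]
t 18.35 psi 79.93 twist deg -1.13 shift before-twist axes [-0.05  0.12  7.02] after-twist axes [-0.06  0.11  7.02] |d| 7.0
```

Call:
apply_moves --plan '[{"tx": -0.1, "ty": 0.1, "tz": 1.5, "twist": -1.1, "fingers": 90}, {"tx": 0, "ty": 0, "tz": 1.5, "twist": 0, "fingers": 90}, {"tx": 0, "ty": 0, "tz": 1.5, "twist": 0, "fingers": 90}, {"tx": 0, "ty": 0, "tz": 1.2, "twist": 0, "fingers": 90}, {"tx": 0, "ty": 0, "tz": 0.7, "twist": 0, "fingers": 90}, {"tx": 0, "ty": 0, "tz": 0.3, "twist": 0, "fingers": 90}, {"tx": 0, "ty": 0, "tz": 0, "twist": 0, "fingers": 90}, {"tx": 0, "ty": 0, "tz": 0, "twist": 0, "fingers": 90}]'

```text
t: 19.02
tcp_pos: [0.5471, -0.3102, 0.0761]
tcp_rot: [-2.365, -2.051, -0.035]
wrist_force: [-0.5, 0.0, 0.2]
width: 0.642
```

```bash
python3 - <<'E'
from go import *
s=st()
print(R.from_rotvec(s["tcp_rot"]).as_matrix()[:,2].round(3))
report(world(0,-86),.076,np.pi/2+S[2])
from rig import vision
p=vision.camera("top")
crop(p,225,110,355,220,5,"pics/n3.png")
E
```

```text
t 19.02 stand xy [  -0.5 -134.4] z 76.1 psi-stand deg 90.80 F [-0.5  0.   0.2] w 0.64
[ 0.009  0.023 -1.   ]
t 19.02 psi 81.86 twist deg 0.80 shift before-twist axes [4.84 0.12 0.01] after-twist axes [4.84 0.05 0.01] |d| 4.8
```

View pics/n3.png

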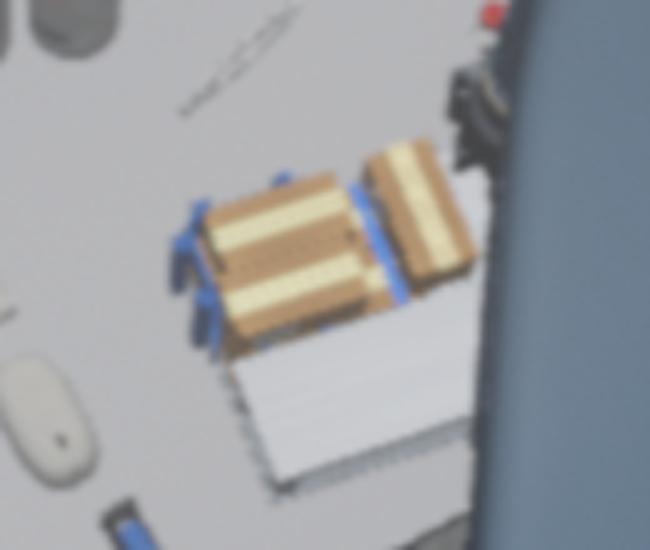

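```bash
python3 - <<'E'
from go import *
from rig import vision
p=vision.camera("top")
uv=(np.array([(200,210),(335,175),(370,303),(235,335),(367,165),(428,140),(475,258),(418,278)])+.5)/5-.5+[225,110]
L=[local(S,x)*1000 for x in unproj(p,uv,.11)]
for l in L: print(l.round(1))
print("C",np.mean(L[4:],0))
pl=[((0,0,255),place(S,[(x/1000,y/1000,.11) for x,y in ((-50,-109),(50,-109),(50,-59),(-50,-59),(-50,-109))])),
((0,255,0),place(S,[(x/1000,y/1000,.11) for x,y in ((-49,-28),(51,-28),(51,72),(-49,72),(-49,-28))]))]
overlay(p,(245,125,355,210),7,"pics/n4.png",pl)
E
```

```text
[52.5 67.9]
[ 45.3 -34. ]
[-55.6 -21.1]
[-45.9  78.2]
[ 44.9 -58.8]
[  48.4 -108.1]
[ -48.8 -105. ]
[-49.3 -60.6]
C [ -1.21817376 -83.13743374]
```

View pics/n4.png

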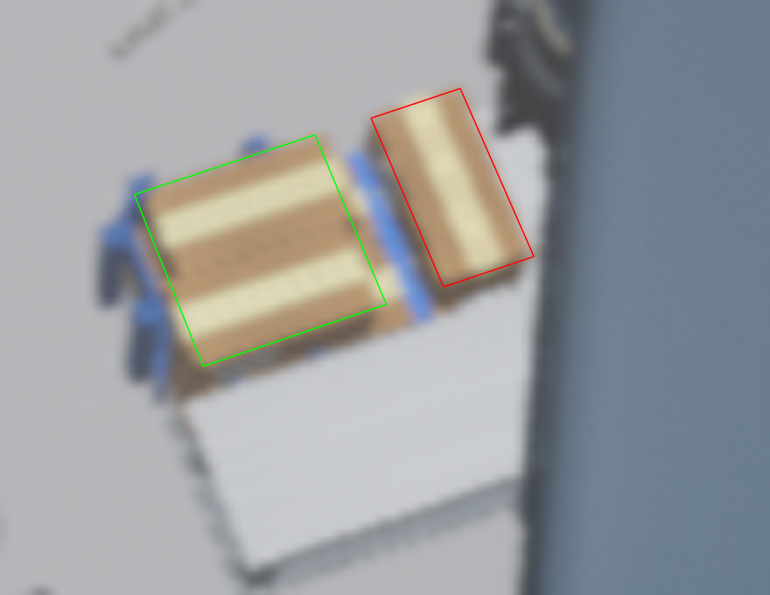

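Call:
apply_moves --plan '[{"tx": 0.6, "ty": 0.05, "tz": 0, "twist": 0.8, "fingers": 90}, {"tx": 0.6, "ty": 0, "tz": 0, "twist": 0, "fingers": 90}, {"tx": 0.5, "ty": 0, "tz": 0, "twist": 0, "fingers": 90}, {"tx": 0.5, "ty": 0, "tz": 0, "twist": 0, "fingers": 90}, {"tx": 0.5, "ty": 0, "tz": 0, "twist": 0, "fingers": 90}, {"tx": 0.4, "ty": 0, "tz": 0, "twist": 0, "fingers": 90}, {"tx": 0.3, "ty": 0, "tz": 0, "twist": 0, "fingers": 90}, {"tx": 0.2, "ty": 0, "tz": 0, "twist": 0, "fingers": 90}]'

```text
t: 19.78
tcp_pos: [0.5563, -0.2729, 0.0819]
tcp_rot: [-2.387, -2.039, -0.037]
wrist_force: [0.1, 0.3, -0.2]
width: 0.644
```

```bash
python3 - <<'E'
from go import *
s=st()
from rig import vision
p=vision.camera("top")
crop(p,225,110,355,220,6,"pics/n5.png")
E
```

```text
t 19.78 stand xy [  2.8 -96.2] z 81.9 psi-stand deg 89.95 F [ 0.1  0.3 -0.2] w 0.64
```

View pics/n5.png

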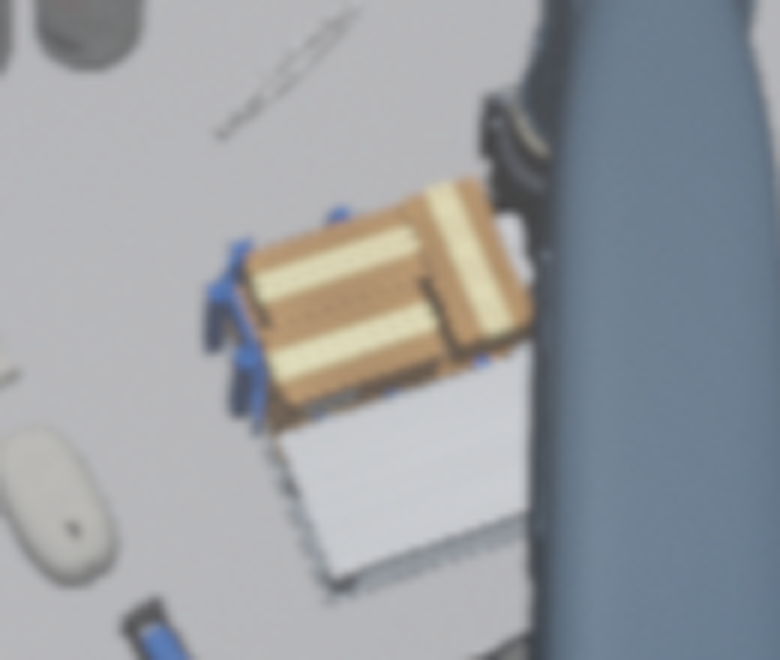

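Call:
apply_moves --plan '[{"tx": 0.2, "ty": 0, "tz": 0.15, "twist": 0, "fingers": 90}, {"tx": 0.2, "ty": 0, "tz": 0.15, "twist": 0, "fingers": 90}, {"tx": 0.2, "ty": 0, "tz": 0.1, "twist": 0, "fingers": 90}, {"tx": 0.2, "ty": 0, "tz": 0.1, "twist": 0, "fingers": 90}, {"tx": 0.15, "ty": 0, "tz": 0, "twist": 0, "fingers": 90}, {"tx": 0.15, "ty": 0, "tz": 0, "twist": 0, "fingers": 90}, {"tx": 0.15, "ty": 0, "tz": 0, "twist": 0, "fingers": 90}, {"tx": 0.15, "ty": 0, "tz": 0, "twist": 0, "fingers": 90}]'

```text
t: 20.5
tcp_pos: [0.5587, -0.2622, 0.0778]
tcp_rot: [2.388, 2.035, 0.028]
wrist_force: [-2.2, -7.4, -0.3]
width: 0.643
```

```bash
python3 - <<'E'
from go import *
s=st()
E
```

```text
t 20.50 stand xy [  3.5 -85.2] z 77.8 psi-stand deg 89.82 F [-2.2 -7.4 -0.3] w 0.64
```

Contact at y ≈ -85 as predicted, force 7 N. One more firm push, then look.

Call:
apply_moves --plan '[{"tx": 0.25, "ty": 0, "tz": 0, "twist": 0, "fingers": 90}, {"tx": 0.3, "ty": 0, "tz": 0, "twist": 0, "fingers": 90}, {"tx": 0.3, "ty": 0, "tz": 0, "twist": 0, "fingers": 90}, {"tx": 0.3, "ty": 0, "tz": 0, "twist": 0, "fingers": 90}, {"tx": 0.3, "ty": 0, "tz": 0, "twist": 0, "fingers": 90}, {"tx": 0.3, "ty": 0, "tz": 0, "twist": 0, "fingers": 90}, {"tx": 0.3, "ty": 0, "tz": 0, "twist": 0, "fingers": 90}, {"tx": 0.3, "ty": 0, "tz": 0, "twist": 0, "fingers": 90}]'

```text
t: 21.17
tcp_pos: [0.5571, -0.2633, 0.0786]
tcp_rot: [2.375, 2.003, -0.038]
wrist_force: [-2.5, -8.6, -0.0]
width: 0.646
```

```bash
python3 - <<'E'
from go import *
s=st()
from rig import vision
p=vision.camera("top")
crop(p,245,125,355,210,7,"pics/n6.png")
pl=[((0,0,255),place(S,[(x/1000,y/1000,.11) for x,y in ((-50,-74),(50,-74),(50,-24),(-50,-24),(-50,-74))])),
((0,255,0),place(S,[(x/1000,y/1000,.11) for x,y in ((-49,-24),(51,-24),(51,76),(-49,76),(-49,-24))]))]
overlay(p,(245,125,355,210),7,"pics/n7.png",pl)
E
```

```text
t 21.17 stand xy [  2.1 -86.6] z 78.6 psi-stand deg 89.23 F [-2.5 -8.6 -0. ] w 0.65
```

View pics/n6.png

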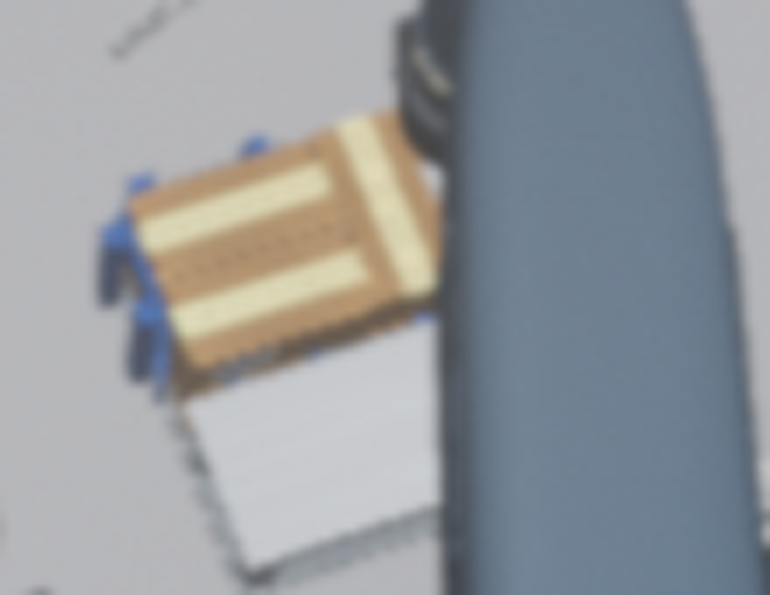

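View pics/n7.png

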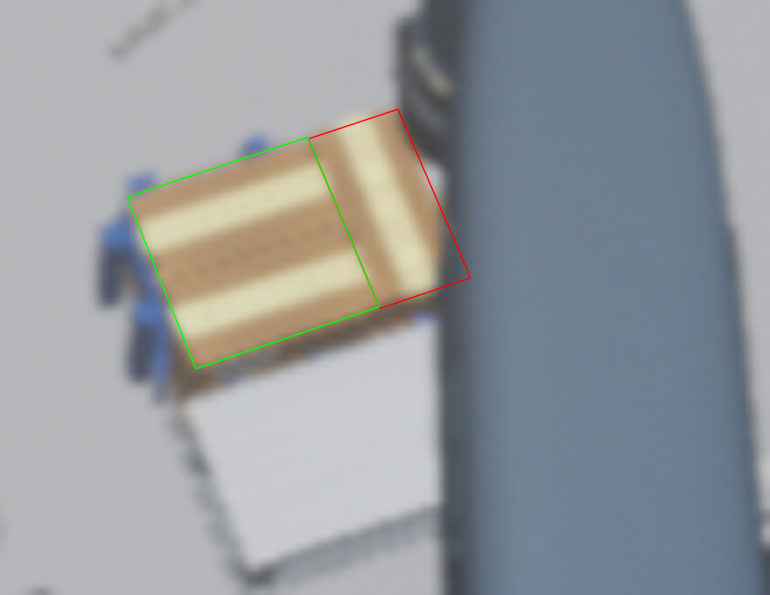

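Call:
apply_moves --plan '[{"tx": -0.6, "ty": 0, "tz": 0, "twist": 0, "fingers": 90}, {"tx": -1.5, "ty": 0, "tz": 0, "twist": 0, "fingers": 90}, {"tx": -1.5, "ty": 0, "tz": -1, "twist": 0, "fingers": 90}, {"tx": 0, "ty": 0, "tz": -3, "twist": 0, "fingers": 90}, {"tx": 0, "ty": 0, "tz": -3.5, "twist": 0, "fingers": 90}, {"tx": 0, "ty": 0, "tz": -3.5, "twist": 0, "fingers": 90}, {"tx": 0, "ty": -3.5, "tz": -1, "twist": 0, "fingers": 90}, {"tx": 0, "ty": -3.5, "tz": 0, "twist": 0, "fingers": 90}]'

```text
t: 21.88
tcp_pos: [0.4827, -0.2846, 0.1957]
tcp_rot: [2.385, 2.018, -0.028]
wrist_force: [0.4, 0.4, 0.3]
width: 0.649
```

Call:
apply_moves --plan '[{"tx": 0, "ty": -3.5, "tz": 0, "twist": 0, "fingers": 90}, {"tx": 0, "ty": -3.5, "tz": 0, "twist": 0, "fingers": 90}, {"tx": 0, "ty": -3.5, "tz": 0, "twist": 0, "fingers": 90}, {"tx": 0, "ty": -3.5, "tz": 0, "twist": 0, "fingers": 90}, {"tx": 0, "ty": -2, "tz": 0, "twist": 0, "fingers": 90}, {"tx": 0, "ty": 0, "tz": 0, "twist": 0, "fingers": 90}, {"tx": 0, "ty": 0, "tz": 0, "twist": 0, "fingers": 90}, {"tx": 0, "ty": 0, "tz": 0, "twist": 0, "fingers": 90}]'

```text
t: 22.55
tcp_pos: [0.3165, -0.257, 0.1977]
tcp_rot: [2.387, 2.012, -0.012]
wrist_force: [-1.5, -0.1, -0.1]
width: 0.644
```

```bash
python3 - <<'E'
from go import *
s=st()
from rig import vision
p=vision.camera("top");q=vision.camera("side")
crop(p,245,125,355,210,7,"pics/n8.png")
pl=[((0,0,255),place(S,[(x/1000,y/1000,.11) for x,y in ((-50,-74),(50,-74),(50,-24),(-50,-24),(-50,-74))])),
((0,255,0),place(S,[(x/1000,y/1000,.11) for x,y in ((-49,-24),(51,-24),(51,76),(-49,76),(-49,-24))]))]
overlay(p,(245,125,355,210),7,"pics/n9.png",pl)
overlay(q,(230,170,330,260),7,"pics/n10.png",pl+standpolys(S)[:2])
E
```

```text
t 22.55 stand xy [-236.6 -117.7] z 197.7 psi-stand deg 89.19 F [-1.5 -0.1 -0.1] w 0.64
```

View pics/n8.png

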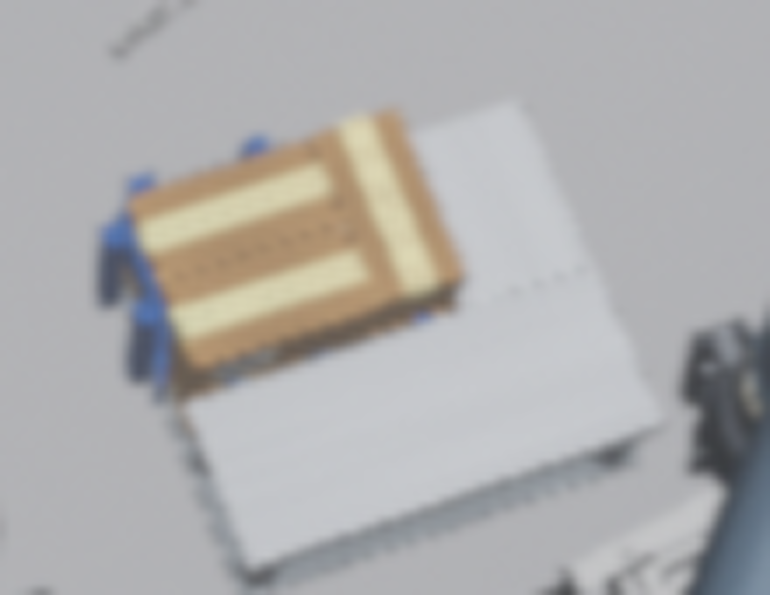

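View pics/n9.png

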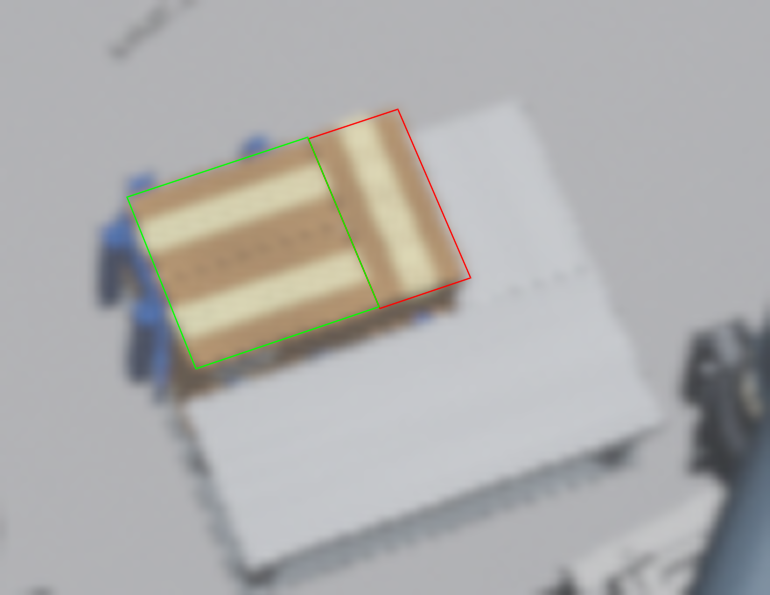

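View pics/n10.png

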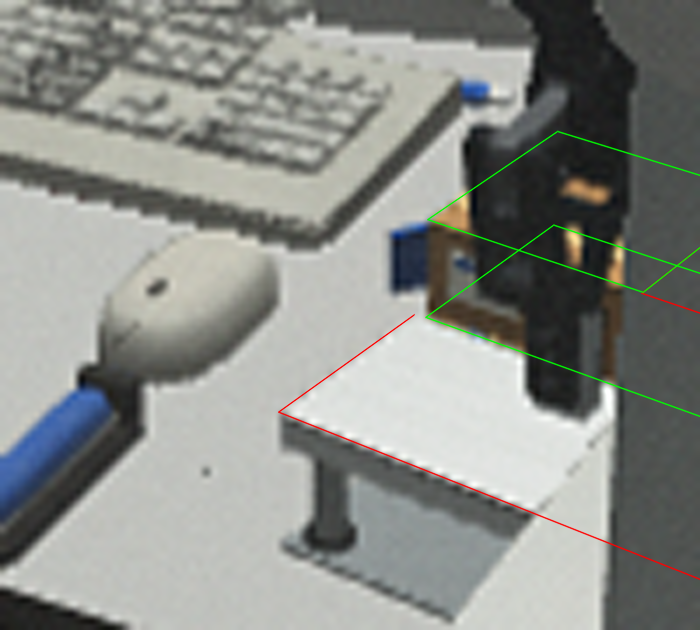

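```bash
python3 - <<'E'
from go import *
from rig import vision
for k in range(2):
    p=vision.camera("top")
    for n,e in (("block",rect(-.05,.05,-.075,.075,.11)),):
        P=fit_edges(p,e,[*S[:2],S[2]],rng=2,verbose=True); print("block centre",local(S,P)*1000,"yaw",P[2]-S[2])
    # per-carton outer edges
    z=.11
    for n,e,g in (("AB",[((.05,-.02,z),(.05,.075,z)),((-.05,.075,z),(-.05,-.02,z))],0),("C",[((-.05,-.075,z),(.05,-.075,z)),((.05,-.075,z),(.05,-.03,z)),((-.05,-.075,z),(-.05,-.03,z))],0)):
        P=fit_edges(p,e,[*S[:2],S[2]],rng=2); print(n,local(S,P)*1000,P[2]-S[2])
E
```

```text
edge 0 25 med -0.08 mad 0.15
  edge 1 24 med -0.01 mad 0.19
  edge 2 25 med -0.08 mad 0.16
  edge 3 24 med -0.04 mad 0.15
block centre [1.00180068 2.45707821] yaw 0.004311098490677068Traceback (most recent call last):
  File "<stdin>", line 10, in <module>
  File "h.py", line 42, in fit_edges
    r=least_squares(f,pose,loss="soft_l1",f_scale=.4,x_scale=[.01,.01,.05]); pose=r.x
    return func(*args, **kwargs)
    vector_fun = VectorFunction(
        fun_wrapped,
    ...<6 lines>...
        workers=workers
    )
    self._update_fun()
    ~~~~~~~~~~~~~~~~^^
    self.f = self.fun_wrapped(xp_copy(self.x))
             ~~~~~~~~~~~~~~~~^^^^^^^^^^^^^^^^^
    return np.atleast_1d(self.fun(x))
                         ~~~~~~~~^^^
    return self.f(x, *self.args, **self.kwargs)
           ~~~~~~^^^^^^^^^^^^^^^^^^^^^^^^^^^^^^
  File "h.py", line 41, in <lambda>
    f=lambda v:((proj(p,place(v,LL))-D)*N).sum(1)
                        ~~~~~^^^^^^
  File "h.py", line 19, in place
    return np.c_[x+c*pts[:,0]-s*pts[:,1], y+s*pts[:,0]+c*pts[:,1], pts[:,2]]
                     ~~~^^^^^
IndexError: too many indices for array: array is 1-dimensional, but 2 were indexed
```

```bash
python3 - <<'E'
from rig import ctrl
print(ctrl.state()["qd"].round(4),ctrl.state()["t"]); print(ctrl.hand_in())
E
```

```text
[ 0.0044  0.0048 -0.0007  0.0016 -0.0025 -0.0018] 22.7
the job is handed in; nothing more can be done
None
```

The second layer is complete, and I handed the job in at about 22.7 s with the arm clear at 0.2 m. No verdict came back.

**What I did**
- Carton B: I slid it, without lifting it, with two spread fingers up to carton A, then pushed both against the far fence to about 10 N.
- Carton C: I gripped it across its short side and set it down crosswise on the right-hand part of the deck. With two spread fingers on its right face, I then pushed the whole layer against the left fence to about 9 N.

**Last checks**
- An edge fit of the whole layer's top outline as one 100 x 150 mm block put its centre at stand (1.0, 2.5) mm. The expected centre is about (0.7, 1.0) mm. Yaw was 0.004 rad and all four edges fitted to about 0.2 px.
- The top view showed no gaps between the cartons or to the left fence. In the side view, B's front sat flush with the layer below.

**Not confirmed**
- A fit of each carton on its own failed with a script error, so individual carton poses were only checked by overlay. There, C's right edge looked about 2 mm inside its outline.
- The bystanders were never near the tool's path, and the mouse and stapler looked unmoved, but I did not measure any of them again.

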